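# Change over the model in the sloping ratchet clamp

### The arm

A 7-joint arm with a two-finger parallel gripper is mounted at the origin on a cart in front of the work surface, level with it; the furniture and walls round the work are solid. World frame = base frame: x ahead of the robot, y to its left, z up, the work surface at z = 0. Lengths are in mm, angles in rad, forces in N, time in s.
With the tool pointing down it reaches from about 400 to 900 mm from the base axis. Payload 5.5 kg.
Tool frame: the origin (TCP) lies at the very end of the fingers, on their centre line; the grasp point (between the pads) lies 19 mm behind it; x points along the fingers, y is the direction in which the jaws open and shut, and the axes are right-handed (so a half turn about x gives the same grasp; the last joint's range is limited). The gripper opens to 85 mm and grips with 20 to 120 N. Pads are 22 mm wide; open, the fingers measure 114 mm over their backs; the gripper's body (76 mm by 85 mm) begins 54 mm behind the grasp point. The pads swing forward as they close: fully open they stand 13 mm farther back than shut.
Start: joints at [-0.866, 0.501, -0.427, 1.55, 0.221, 1.138, -0.21], TCP at [277.882, 587.607, 192.81] pointing down, gripper open.
Joint ranges: [-2.88, 2.88], [-0.31, 2.03], [-1.54, 1.56], [0.2, 2.42], [-1.41, 4.55], [0.19, 2.02], [-2.57, 2.57]. Speed limits (rad/s): [2.57, 2.57, 3.14, 3.14, 3.14, 3.14, 3.14].

### API

Orientations are given as a unit quaternion [x, y, z, w].
In Python, from plant import state, snapshot, finish_job, spot_in gives the robot as it stands. The module is installed in compiled form; this text tells all that it offers.
- The arm moves only by the tool apply_moves, never from a script. Its argument "deltas" is a list of rows, each an object with "dp": the shift along the world's x, y, z in m, a list of three; "turn": the turn, a rotation vector about the world's x, y, z in degrees, a list of three. In form: [{"dp": [dx, dy, dz], "turn": [rx, ry, rz]}, ...]. A call has 1 to 20 rows; each row is the pose to reach, as a shift and turn from the pose commanded when the call began; what a row does not reach only later rows make up. A row lasts 1/10 s, in which the tool goes at most 50 mm and 8.59 degrees, less where a joint would pass 70% of its speed; a pose out of reach is approached as far as the arm can. A call with a gripper value outside its range is refused whole. "jaw" is the opening, from -1 (shut) to 1 (fully open), set as the call begins (left out, the last holds). The fingers move at their own pace and stop on an object; "squeeze" is the grip in N (left out, the last holds). Time passes only in rows, so rows that repeat a pose let the fingers close. It gives the time, the measured TCP pose, the force and the opening at its end, in the units of the state.
- state(): the state, without advancing time (a new reading comes with each control period).
- snapshot(name): name is "scene" or "top" or "wrist"; returns a dict with "color" (384x512x3 uint8, blue, green, red), "depth" (384x512 float32, mm along the optical axis (not along the pixel's ray), 0 where there is no reading), "fov_y" (degrees; the focal length in pixels is half the picture's height over the tangent of half this angle, whatever the lens; pixels are square), "cx", "cy" (the principal point, pixels), "rvec" (rotation vector, rad) and "tvec" (3), from world to camera coordinates, as OpenCV has them. Camera axes: x right, y down, z forward; pixel columns grow to the right and rows downward; lengths in mm; the calibration is good to about 2 mm. A picture is of the moment at which its call begins.
- finish_job(): hands the job in, once; it reports no verdict.
Trained networks look in a picture, given as the dict that the camera call returned (one of the last four; its "shot" number tells which), for a name from the list of things; names that differ only in an ending like _2 or _b are one class to them, and where a whole thing is asked for, a point or a joint stands for the part that bears it (a point fixed in the world has none). Each returns a list of dicts, best first, with "conf" (0 to 1); they miss things now and then, are a little off and sometimes report something else, mostly with a low value. They report only what shows in the picture. A call takes as long as a camera call. They do not tell look-alikes from the thing itself.
- spot_in(picture, target): "bbox" ([left, top, width, height] in pixels, round what is visible of it).
The state is a dict: "clock": time; "joint_positions": joint angles; "qd": joint speeds; "tau": joint torques, N m; "eef_pos": TCP position; "ee_rot": TCP orientation; "ft_force": force on the tool from outside, world axes, zero at the start; "torque": the same for the moment, N m; "grip_width": finger opening in mm.
Only numpy, scipy, OpenCV 4.12 (cv2) and the standard library are available. Lean on these libraries where they do the work, as an engineer would, in place of code of your own. Each camera call takes 0.05 s, during which the arm holds its last target.

### The job

Change over the work in the sloping model clamp. By its knob, pull the sprung jaw up the slope until its pointer stands at the long line of the scale, and let go so that the ratchet catch holds it at that line, wide enough for the larger model that comes next and no wider; then lift out the finished model and set it flat, teeth up, in the empty tray. Set the waiting model from the paper pad on the clamp bed in its place, teeth up, midway across the bed and with its flat heel towards the fixed lip at the lower end; let go of it, and only then press the catch tab down and keep it down until the jaw has sprung all the way onto the model and holds it against the lip. Do not drop or tip the models, and leave the other things on the bench where they are.

Things in the scene. Friction and masses are not known exactly. Their poses are not given: they have to be found in the camera images.
- clamp_bed: Sloping aluminium bed of the model clamp, 46 mm wide, on a fixed round foot, rising at 30 degrees to the back right. Origin: on its upper surface, mid-width, at the face of the fixed rubber-faced lip (52 wide, 14 high, below x = 0) at the lower end, 42 mm above the bench. x up the slope, y left of it, z square out of the bed. Scale ledge (16 wide) on the -y side at x = 78 to 138 mm.
- jaw (a joint): Travel of the sprung jaw up the slope, m; 0 at the start. Lines of the scale and ratchet teeth at 0.010, 0.020, 0.030 (the long line) and 0.040: pulled a little past a tooth and let go, it settles back on it and is held. Spring 5 N at 0, 8 N at 0.030, + 1 N weight; damped (40 N s/m). Stops at -0.020 and 0.041. Its rubber face (48 wide, 15 high) is at bed x = 61.3 mm + travel.
- jaw_knob (a point): Centre of the gripping part of the black knob on the jaw: round, 22 mm across, axis along bed z, gripped over 22 to 45 mm above the bed surface; this point is 33 mm above the surface and 23 mm up-slope of the jaw's face, and moves with it. Below the knob lies a carriage 11 mm high; the block behind the jaw's face is 17 mm high.
- catch (a joint): Angle of the ratchet catch, rad: 0 with its nose in the teeth; pressing the tab towards the bed turns it; the jaw is free from about 0.22 on; end stop 0.32. A spring lifts it again when let go: the tab takes 2 to 4 N.
- catch_tab (a point): Middle of the top of the catch's thumb tab, a ribbed dark steel plate 36 mm along the slope, 30 mm wide, at the upper end of the bed: at bed x = 191 mm, 28.5 mm above the bed surface at rest. Pressed fully it goes down about 7 mm along -z of the bed. The toothed bar runs 15 mm or more beneath it.
- done_center (a point): Centre (half-way up) of the finished model: plaster jaw model with a gum-coloured band below its teeth, 61 long, 61 wide, 26 mm high, in the clamp at the start. Frame: z out through the teeth, x from the flat heel to the rounded front, y across. Its sides are upright over the lower 15 mm and 61 mm apart from 7 to 30 mm ahead of the heel. 0.09 to 0.18 kg. Underside 13 mm below this point.
- next_center (a point): Centre (half-way up) of the waiting model: plain plaster jaw model, 67 long, 66 wide, 28 mm high, teeth up on the paper pad. Frame: z out through the teeth, x from the flat heel to the rounded front, y across. Its sides are upright over the lower 15 mm and 66 mm apart from 7 to 33 mm ahead of the heel. 0.1 to 0.2 kg. Underside 14 mm below this point.
- next_heel (a point): Middle of the waiting model's flat heel face, 8 mm above its underside and 33.5 mm behind its centre (-x of the model).
- tray: Empty shallow white tray, 185 mm (x) by 135 mm (y), 25 mm high, walls 3 mm, fixed on the bench. Origin: centre of its underside. The top of its floor is 9.5 mm above the bench (and above the origin).
- pad: Pad of mixing paper, 100 mm (x) by 76 mm (y), 12 mm thick, fixed on the bench, on which the waiting model lies. Origin: centre of its underside.
- burner: Bystander: glass spirit burner, 74 mm across, 92 mm high. Origin: centre of its underside.
- powder: Bystander: powder can, 63 mm across, 118 mm high. Origin: centre of its underside.
- bowl: Bystander: rubber mixing bowl, 120 mm across, 78 mm high. Origin: centre of its underside.
- gauge: Bystander: dial calliper lying flat, 160 x 58 x 15 mm. Origin: centre of its underside.
Not all that is in view belongs to the job. What is shaped like the part that bears next_center but orange is not meant.

How it is judged (in metres and radians):
On the way, in this order (a step that is already met when the one before it is completed fails the run):
1. the jaw stands at the long line (30 mm, give or take 3.5), held by the catch with the gripper off it (value of joint jaw between 0.0265 and 0.0335 m and contact force between the fingers and jaw below 0.3 N), for 0.3 s.
2. the finished model lies flat, teeth up, in the tray, let go, and the jaw is still held at the long line (x of done_center in the frame of tray between -0.065 and 0.065 m and y of done_center in the frame of tray between -0.04 and 0.04 m and z of done_center in the frame of tray between 0.016 and 0.0275 m and angle between done_center's own z axis and vertical below 0.12 rad and contact force between the fingers and done_model below 0.2 N and value of joint jaw between 0.0265 and 0.0335 m), for 0.3 s.
3. the waiting model lies on the clamp bed, teeth up, midway across, heel towards and within 20 mm of the lip, let go, with the jaw still held at the long line (y of next_center in the frame of clamp_bed between -0.012 and 0.012 m and z of next_center in the frame of clamp_bed between 0.01 and 0.018 m and angle between the z axis of next_center and the z axis of clamp_bed, either way round below 0.1 rad and angle between next_center's own z axis and vertical below 1 rad and contact force between the fingers and next_model below 0.2 N and value of joint jaw between 0.0265 and 0.0335 m and x of next_heel in the frame of clamp_bed between -0.004 and 0.02 m), for 0.3 s.
At the end, for the whole second after the job is handed in: The waiting model is on the clamp bed, teeth up, within 12 mm of mid-width, its heel within 4 mm of the lip, pressed by the sprung jaw with more than 2 N (jaw travel 3 to 8 mm), the catch let go; the finished model lies flat (within 0.12 rad), teeth up, inside the tray; both let go and at rest (x of done_center in the frame of tray between -0.065 and 0.065 m and y of done_center in the frame of tray between -0.04 and 0.04 m and z of done_center in the frame of tray between 0.016 and 0.0275 m and angle between done_center's own z axis and vertical below 0.12 rad and contact force between the fingers and done_model below 0.2 N and y of next_center in the frame of clamp_bed between -0.012 and 0.012 m and z of next_center in the frame of clamp_bed between 0.01 and 0.018 m and angle between the z axis of next_center and the z axis of clamp_bed, either way round below 0.1 rad and angle between next_center's own z axis and vertical below 1 rad and contact force between the fingers and next_model below 0.2 N and x of next_heel in the frame of clamp_bed between -0.004 and 0.004 m and value of joint jaw between 0.003 and 0.008 m and contact force between jaw and next_model above 2 N and value of joint catch below 0.3 rad and linear speed of each of next_model, done_model below 0.02 m/s); the robot touches nothing.
It fails at once if a bystander (burner, powder can, bowl, calliper) is moved more than 30 mm (distance of any of burner, powder, bowl, gauge from where it was at the start of the episode above 0.03 m).
It fails at once if a model is tipped over (more than 1.2 rad) (angle between any of done_center, next_center's own z axis and vertical above 1.2 rad).
It fails at once if a model is dropped (moves faster than 0.6 m/s while out of the gripper) ((linear speed of done_model above 0.6 m/s and contact force between the fingers and done_model below 0.1 N) or (linear speed of next_model above 0.6 m/s and contact force between the fingers and next_model below 0.1 N)).
It also fails if it takes over 72 s, if anything falls off the work surface, if the arm or the gripper's body presses on something with over 40 N, if the wrist force passes 120 N, or if a joint passes its speed limit or range.

## Working session

There is one attempt and no reset: what is moved stays moved. The work goes in short steps, Python scripts to look and compute and a tool call to move; the robot and the scene stay as the last step left them, time stands still between calls to the robot, and variables do not carry over. Pictures are saved under pics/ and viewed, and the job is handed in when it is done.

Besides the shell and the picture viewer there is one more tool, called after "Emit:" as a command line: name --argument value ..., lists and objects as JSON in quotes. apply_moves: Moves the arm, as the interface text tells. Its arguments: {"type":"object","properties":{"deltas":{"type":"array"},"jaw":{"type":"number"},"squeeze":{"type":"number"}},"required":["deltas"]}

```bash
ls; mkdir -p pics; cat > h.py <<'E'
import numpy as np, cv2
from plant import state, snapshot, finish_job, spot_in
def K(s):
    f=s["color"].shape[0]/2/np.tan(np.radians(s["fov_y"])/2)
    return f,s["cx"],s["cy"]
def cloud(s):
    f,cx,cy=K(s); d=s["depth"].astype(float); v,u=np.mgrid[:d.shape[0],:d.shape[1]]
    P=np.stack([(u-cx)/f*d,(v-cy)/f*d,d],-1)
    R=cv2.Rodrigues(np.array(s["rvec"],float))[0]; t=np.array(s["tvec"],float).ravel()
    W=(P-t)@R
    W[d==0]=np.nan
    return W
def proj(s,p):
    f,cx,cy=K(s);R=cv2.Rodrigues(np.array(s["rvec"],float))[0]; t=np.array(s["tvec"],float).ravel()
    c=np.atleast_2d(p)@R.T+t
    return np.stack([f*c[:,0]/c[:,2]+cx,f*c[:,1]/c[:,2]+cy],-1)
E
python3 - <<'E'
from h import *
import pickle
st=state();print(st)
names=["clamp_bed","jaw","jaw_knob","catch","catch_tab","done_center","next_center","tray","pad","burner","powder","bowl","gauge"]
for n in ["scene","top","wrist"]:
    s=snapshot(n); cv2.imwrite(f"pics/{n}0.png",s["color"]); pickle.dump(s,open(f"{n}0.pkl","wb"))
    print(n,s["fov_y"],s["cx"],s["cy"],s["rvec"],s["tvec"])
    for t in names:
        print(t,[(d["bbox"],round(d["conf"],2)) for d in spot_in(s,t)][:3])
print(state()["clock"])
E
```

```text
pics
{'clock': 0.0, 'joint_positions': array([-0.86581376,  0.50182756, -0.4268059 ,  1.55142819,  0.22082677,
        1.13832376, -0.21032044]), 'qd': array([ 4.79818704e-04,  9.08554241e-04, -3.81748137e-04, -2.33504272e-03,
       -7.01186475e-04,  7.88899898e-04, -1.70465548e-05]), 'tau': array([-1.91668827e-03, -5.69500637e+01, -5.81677571e+00, -2.80947447e+01,
        1.06229953e-02,  1.16106254e-02, -6.52380294e-06]), 'eef_pos': array([277.62411006, 586.88783149, 191.78252924]), 'ee_rot': array([ 0.15424781,  0.69009297, -0.1555679 ,  0.68976658]), 'ft_force': array([-0.06838443,  0.42967657, -0.35109417]), 'torque': array([-0.04443691, -0.01717128, -0.00687541]), 'grip_width': 85.5277374985238}
scene 51.55385479346566 255.42410649556868 191.42509604255443 [ 2.2233746  -1.09063422  0.384638  ] [-247.3427033   471.72777024 1282.14235607]
clamp_bed [([252.6, 204.2, 37.8, 22.9], 0.7)]
jaw [([255.0, 209.4, 34.1, 13.0], 0.49)]
jaw_knob [([254.5, 210.6, 34.5, 14.7], 0.44)]
catch [([279.4, 204.5, 8.5, 10.0], 0.62)]
catch_tab [([276.2, 203.9, 11.1, 9.8], 0.5), ([251.4, 204.0, 37.8, 24
[... 871 characters left out ...]
 261.3, 19.1, 11.5], 0.49)]
tray [([327.6, 162.1, 24.8, 31.4], 0.64)]
pad [([231.1, 209.6, 20.3, 23.2], 0.56)]
burner []
powder [([354.4, 144.9, 14.9, 22.3], 0.64)]
bowl [([181.8, 216.3, 12.2, 16.8], 0.51)]
gauge [([358.1, 169.6, 30.9, 21.2], 0.59)]
wrist 71.28180690870403 254.5175640822603 192.5853418101842 [-2.45489179 -1.55417115 -0.21259178] [-650.7012652   -35.34937746  376.79968298]
clamp_bed []
jaw []
jaw_knob []
catch []
catch_tab []
done_center []
next_center [([327.2, 196.6, 53.2, 49.5], 0.89), ([106.5, 359.1, 9.9, 18.9], 0.56)]
tray []
pad [([106.9, 359.6, 12.5, 19.2], 0.6)]
burner [([98.1, 355.3, 13.0, 20.8], 0.71)]
powder []
bowl []
gauge [([104.6, 357.4, 12.6, 23.5], 0.29)]
2.1
```

```bash
python3 - <<'E'
import cv2
for n,(x0,y0,x1,y1) in dict(scene=(150,130,420,350),top=(130,110,410,300)).items():
    im=cv2.imread(f"pics/{n}0.png")[y0:y1,x0:x1]
    k=800/im.shape[1]; k=min(k,600/im.shape[0])
    cv2.imwrite(f"pics/{n}0c.png",cv2.resize(im,None,fx=k,fy=k,interpolation=cv2.INTER_CUBIC)); print(n,k)
E
```

```text
scene 2.727272727272727
top 2.857142857142857
```

View pics/scene0.png

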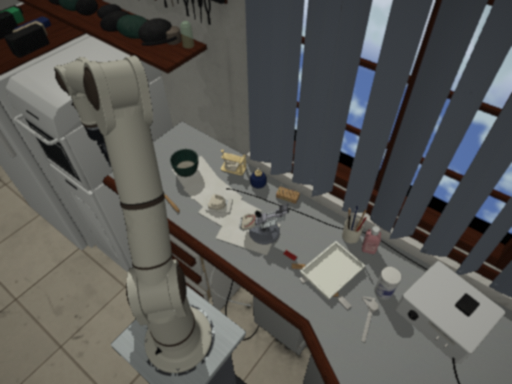

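View pics/wrist0.png

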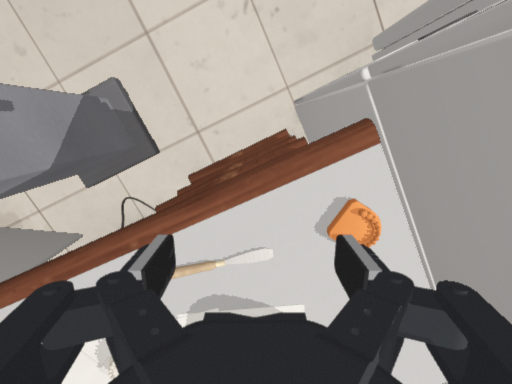

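```bash
ls pics
```

```text
scene0.png
scene0c.png
top0.png
top0c.png
wrist0.png
```

View pics/scene0c.png

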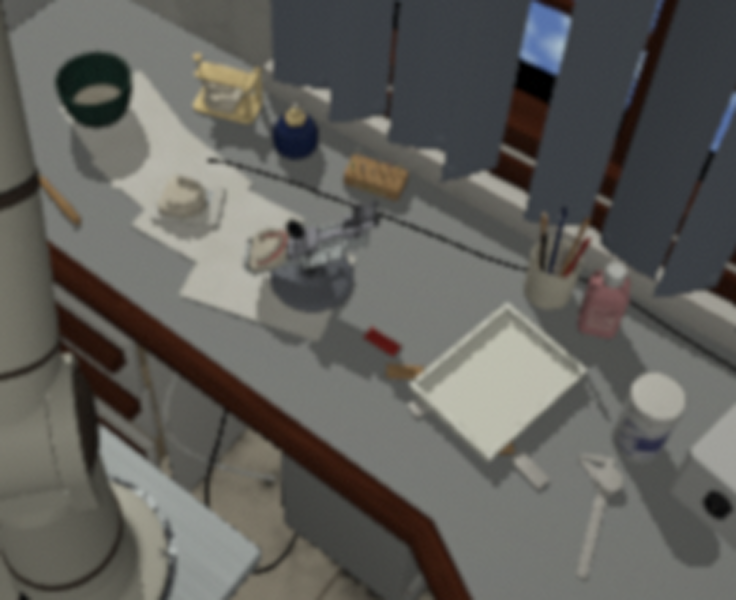

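View pics/top0c.png

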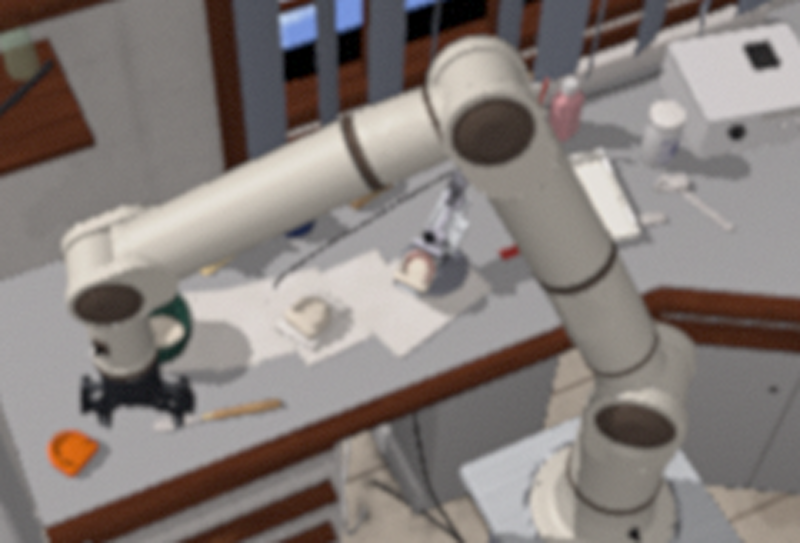

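```bash
python3 - <<'E'
from h import *
import pickle
for n,px in dict(scene=[(247,221),(215,203),(270,215),(284,208),(333,270),(272,245),(391,285),(185,162),(259,178),(368,318)],top=[(273,203),(236,220),(281,190),(289,174),(340,178),(361,156),(187,224),(372,180)]).items():
    s=pickle.load(open(f"{n}0.pkl","rb")); W=cloud(s)
    R=cv2.Rodrigues(np.array(s["rvec"]))[0]; print(n,"cam",(-R.T@np.ravel(s["tvec"])).round())
    for u,v in px: print((u,v),W[v,u].round(0))
E
```

```text
scene cam [-208. -497. 1280.]
(247, 221) [455.  80.  75.]
(215, 203) [469. 259.  33.]
(270, 215) [509.  14. 108.]
(284, 208) [531. -31. 163.]
(333, 270) [ 510. -268.    8.]
(272, 245) [462. -32.   8.]
(391, 285) [ 522. -461.  105.]
(185, 162) [568. 526.  23.]
(259, 178) [666. 187.  58.]
(368, 318) [ 429. -450.    4.]
top cam [-650.  706. 1830.]
(273, 203) [473.  89.  71.]
(236, 220) [485. 272.  30.]
(281, 190) [487.  43. 129.]
(289, 174) [535. -21. 158.]
(340, 178) [ 506. -302.   16.]
(361, 156) [ 526. -420.  103.]
(187, 224) [566. 482.  19.]
(372, 180) [ 439. -452.   -4.]
```

```bash
python3 - <<'E'
from h import *
import pickle
from scipy.spatial.transform import Rotation as Ro
st=state(); T=Ro.from_quat(st["ee_rot"]).as_matrix(); print(T.round(3))
s=pickle.load(open("wrist0.pkl","rb")); R=cv2.Rodrigues(np.array(s["rvec"]))[0]
c=-R.T@np.ravel(s["tvec"]); print("cam",c,"in tool",T.T@(c-st["eef_pos"])); print("cam axes in tool (rows x,y,z)\n",(R@T).round(3))
# image of the pointcloud of the clamp in scene view
s=pickle.load(open("scene0.pkl","rb")); W=cloud(s); np.set_printoptions(linewidth=250,suppress=True)
for v in range(200,232,3): print(v,[tuple(W[v,u].round().astype(int)) for u in range(240,294,6)])
E
```

```text
[[-0.     0.428  0.904]
 [ 0.     0.904 -0.428]
 [-1.     0.    -0.   ]]
cam [217.83482902 616.52938453 372.93326668] in tool [-180.11382723    0.47118272  -66.66000453]
cam axes in tool (rows x,y,z)
 [[-0.001  1.     0.   ]
 [-0.268 -0.     0.964]
 [ 0.964  0.001  0.268]]
200 [(np.int64(557), np.int64(202), np.int64(9)), (np.int64(577), np.int64(187), np.int64(0)), (np.int64(592), np.int64(167), np.int64(1)), (np.int64(608), np.int64(147), np.int64(0)), (np.int64(619), np.int64(125), np.int64(6)), (np.int64(634), np.int64(105), np.int64(6)), (np.int64(654), np.int64(89), np.int64(-1)), (np.int64(668), np.int64(68), np.int64(0)), (np.int64(676), np.int64(44), np.int64(10))]
203 [(np.int64(547), np.int64(194), np.int64(5)), (np.int64(559), np.int64(171), np.int64(10)), (np.int64(575), np.int64(153), np.int64(9)), (np.int64(592), np.int64(135), np.int64(5)), (np.int64(611), np.int64(119), np.int64(-2)), (np.int64(623), np.int64(97), np.int64(3)), (np.int64(641), np.int64(79), np.int64(-1)), (np.int64(651), np.int64(56), np.int64(6)), (np.int64(663), np.int64(35), np.int64(11))]
206 [(n
[... 3003 characters left out ...]
t64(53), np.int64(64)), (np.int64(490), np.int64(56), np.int64(17)), (np.int64(462), np.int64(6), np.int64(93)), (np.int64(519), np.int64(20), np.int64(16)), (np.int64(536), np.int64(3), np.int64(12)), (np.int64(555), np.int64(-12), np.int64(4)), (np.int64(567), np.int64(-32), np.int64(8))]
230 [(np.int64(444), np.int64(110), np.int64(2)), (np.int64(460), np.int64(92), np.int64(0)), (np.int64(467), np.int64(67), np.int64(14)), (np.int64(477), np.int64(46), np.int64(21)), (np.int64(473), np.int64(14), np.int64(54)), (np.int64(510), np.int64(13), np.int64(12)), (np.int64(521), np.int64(-7), np.int64(18)), (np.int64(542), np.int64(-21), np.int64(5)), (np.int64(560), np.int64(-38), np.int64(0))]
```

Emit:
apply_moves --deltas '[{"dp":[0.015,-0.04,0.02],"turn":[0,0,-3]},{"dp":[0.03,-0.08,0.04],"turn":[0,0,-6]},{"dp":[0.045,-0.125,0.06],"turn":[0,0,-9]},{"dp":[0.06,-0.17,0.07],"turn":[0,0,-12]},{"dp":[0.075,-0.21,0.07],"turn":[0,0,-15]},{"dp":[0.09,-0.25,0.07],"turn":[0,0,-18]},{"dp":[0.105,-0.29,0.07],"turn":[0,0,-21]},{"dp":[0.12,-0.335,0.07],"turn":[0,0,-24]},{"dp":[0.135,-0.38,0.07],"turn":[0,0,-27]},{"dp":[0.15,-0.417,0.07],"turn":[0,0,-30]},{"dp":[0.15,-0.417,0.07],"turn":[0,0,-30]},{"dp":[0.15,-0.417,0.07],"turn":[0,0,-30]}]'

```text
clock: 3.3
eef_pos: [428.2, 170.0, 263.0]
ee_rot: [0.329, 0.626, -0.329, 0.626]
ft_force: [-0.2, 1.2, -0.6]
grip_width: 85.4
```

```bash
cat > look.py <<'E'
import sys,pickle
from h import *
n,tag=sys.argv[1],sys.argv[2]
s=snapshot(n); pickle.dump((s,state()),open(f"{tag}.pkl","wb"))
im=s["color"]
cv2.imwrite(f"pics/{tag}.png",cv2.resize(im,None,fx=1.5,fy=1.5,interpolation=cv2.INTER_CUBIC))
W=cloud(s)
for t in sys.argv[3:]:
    print(t,[([round(x) for x in d["bbox"]],round(d["conf"],2)) for d in spot_in(s,t)][:2])
E
python3 look.py wrist w1 next_center done_center jaw_knob catch_tab pad clamp_bed
```

```text
next_center [([292, 111, 54, 48], 0.67)]
done_center [([219, 207, 41, 45], 0.9), ([422, 0, 90, 56], 0.41)]
jaw_knob [([222, 249, 33, 65], 0.86)]
catch_tab []
pad [([287, 103, 59, 70], 0.68), ([296, 113, 48, 44], 0.34)]
clamp_bed [([210, 202, 52, 113], 0.6), ([366, 208, 50, 43], 0.39)]
```

View pics/w1.png

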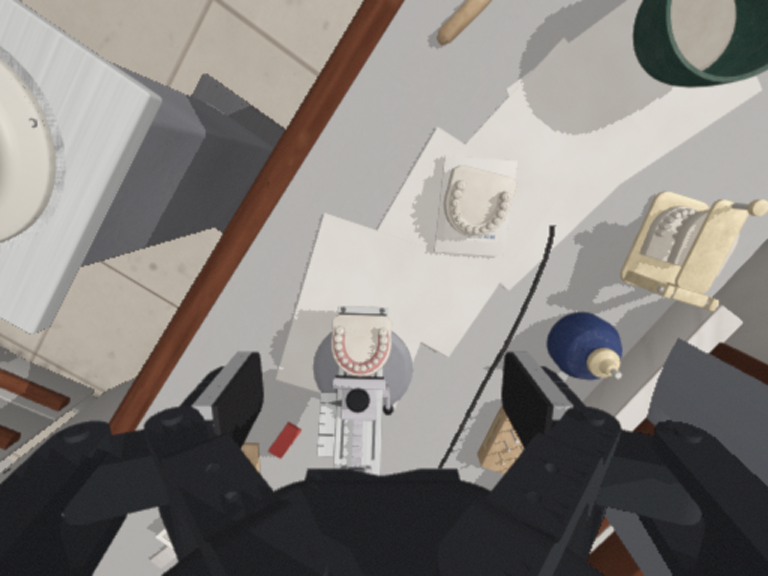

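```bash
python3 - <<'E'
from h import *
import pickle
s,st=pickle.load(open("w1.pkl","rb")); W=cloud(s)
np.set_printoptions(suppress=True,linewidth=200)
for nm,(u,v) in dict(knob=(357,400),lipL=(340,310),lipR=(385,310),done=(361,345),scaleTop=(326,394),scaleBot=(326,455),railL=(338,465),railR=(380,465),nheel=(480,172),ncen=(478,205)).items():
    print(nm,W[int(v/1.5),int(u/1.5)].round(1))
# model points
m=np.isfinite(W[...,2])
x,y,z=W[...,0],W[...,1],W[...,2]
sel=m&(z>16)&(z<50)&(abs(x-478)<60)&(abs(y-265)<60)
P=W[sel]; print(len(P)); 
for lo,hi in ((16,24),(24,32),(32,36),(36,45)):
    Q=P[(P[:,2]>lo)&(P[:,2]<hi)][:,:2]; print(lo,len(Q),Q.mean(0).round(1),cv2.minAreaRect(Q.astype(np.float32)))
crop=cv2.resize(s["color"][90:330,190:370],None,fx=3.3,fy=3.3,interpolation=cv2.INTER_CUBIC)[:800]
crop=cv2.resize(crop,None,fx=600/crop.shape[0],fy=600/crop.shape[0]); cv2.imwrite("pics/w1c.png",crop)
E
```

```text
knob [481.8  54.9 121. ]
lipL [428.9  93.6  50.4]
lipR [466.9 120.   50.8]
done [464.8  80.5  70.8]
scaleTop [463.1  21.6  81.4]
scaleBot [493.8 -20.  108.2]
railL [507.8 -18.9 114.5]
railR [542.4   2.4 111.9]
nheel [467.8 286.2  29. ]
ncen [485.5 259.5  27.2]
1725
16 33 [455.9 250.5] ((457.23193359375, 250.78567504882812), (7.910828113555908, 55.99723815917969), 30.42363929748535)
24 1333 [482.1 264.5] ((485.1027526855469, 259.32171630859375), (64.90369415283203, 66.65676879882812), 21.01530647277832)
32 111 [487.3 252.1] ((485.64178466796875, 254.12551879882812), (55.375038146972656, 46.503665924072266), 20.68262481689453)
36 248 [486.2 255.7] ((486.8622741699219, 254.38487243652344), (55.38749694824219, 45.66808319091797), 21.020605087280273)
```

View pics/w1c.png

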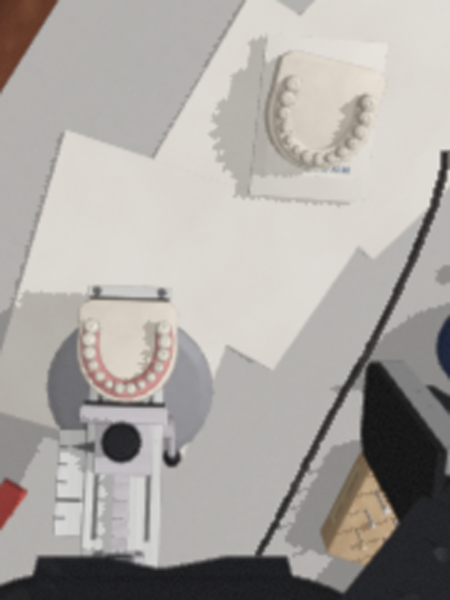

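Emit:
apply_moves --deltas '[{"dp":[0.004,-0.012,-0.015],"turn":[-5,-3.4,0]},{"dp":[0.008,-0.025,-0.03],"turn":[-10,-6.7,0]},{"dp":[0.012,-0.038,-0.045],"turn":[-15,-10.1,0]},{"dp":[0.016,-0.05,-0.06],"turn":[-20,-13.5,0]},{"dp":[0.019,-0.063,-0.078],"turn":[-24.9,-16.8,0]},{"dp":[0.019,-0.063,-0.078],"turn":[-24.9,-16.8,0]},{"dp":[0.019,-0.063,-0.078],"turn":[-24.9,-16.8,0]}]'

```text
clock: 4.35
eef_pos: [446.4, 108.5, 184.6]
ee_rot: [0.229, 0.445, -0.403, 0.766]
ft_force: [0.6, -0.4, 0.8]
grip_width: 85.5
```

```bash
python3 look.py wrist w2 done_center jaw_knob catch_tab; python3 -c "
from h import *
from scipy.spatial.transform import Rotation as Ro
st=state();print(st['joint_positions'].round(2),st['eef_pos']);print(Ro.from_quat(st['ee_rot']).as_matrix().round(3))"
```

```text
done_center [([218, 116, 64, 184], 0.22), ([119, 220, 113, 67], 0.2)]
jaw_knob [([230, 178, 43, 70], 0.77)]
catch_tab [([236, 247, 25, 50], 0.87), ([350, 0, 82, 43], 0.4)]
[-0.52  0.17 -0.24  2.13  0.66  1.04 -0.56] [448.06140238 107.72706261 186.19183215]
[[ 0.281  0.824  0.492]
 [-0.413  0.566 -0.713]
 [-0.866 -0.003  0.5  ]]
```

View pics/w2.png

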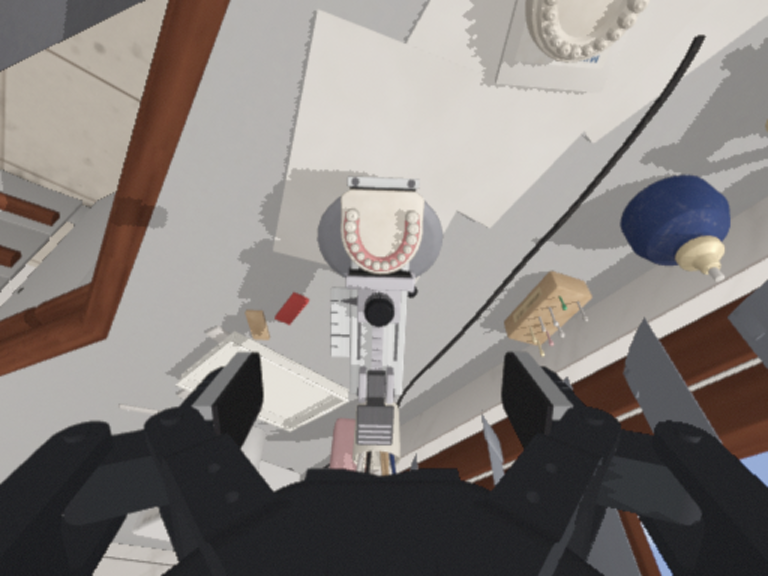

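```bash
cat >> h.py <<'E'
def bedR(yaw):
    d=np.array([np.cos(yaw),np.sin(yaw),0]); z=np.array([0,0,1.]); c,s=np.cos(np.pi/6),np.sin(np.pi/6)
    bx=c*d+s*z; bz=-s*d+c*z; by=np.cross(bz,bx)
    return np.stack([bx,by,bz],1)
E
python3 - <<'E'
from h import *
import pickle
np.set_printoptions(suppress=True,linewidth=200)
s,st=pickle.load(open("w2.pkl","rb")); W=cloud(s)
R=bedR(np.radians(-55.5)); O=np.array([454.5,96.4,42]); B=(W-O)@R
for nm,(u,v) in dict(knob=(379,310),lipL=(352,183),lipR=(415,183),done=(382,235),tab=(375,425),tabL=(360,425),tabR=(390,425),jawL=(352,284),jawR=(410,284),bedlow=(402,350)).items():
    print(nm,B[int(v/1.5),int(u/1.5)].round(1))
x,y,z=B[...,0],B[...,1],B[...,2]
col=s["color"].astype(int)
def box(n,sel):
    P=B[sel]; print(n,len(P),"x",np.percentile(P[:,0],[1,50,99]).round(1),"y",np.percentile(P[:,1],[1,50,99]).round(1),"z",np.median(P[:,2]).round(1))
near=(abs(y)<45)
box("tab",(x>168)&(x<215)&near&(z>25)&(z<36))
dark=col.sum(2)<150
box("knob",dark&(z>38)&(x>60)&(x<110)&near)
box("lip",(x<3)&(x>-15)&near&(z>9)&(z<20))
box("jawface",(x>58)&(x<75)&near&(z>12)&(z<22))
# yaw from slices: mid of rails
for a in (-10,):
    pass
for n,sel in dict(tab=(z>25)&(z<36)&(x>172)&(x<209)&near, jaw=(z>13)&(z<21)&(x>62)&(x<72)&near, lip=(x<0)&(x>-8)&near&(z>10)&(z<18)).items():
    ys=[];xs=[]
    vs,us=np.where(sel)
    for v in np.unique(vs):
        r=y[v,us[vs==v]]; 
        if len(r)>8: ys.append((r.min()+r.max())/2); xs.append(x[v,us[vs==v]].mean())
    print(n,np.round(xs,1),np.round(ys,1))
# done model: pixels z 10..30, x -2..63
sel=(z>5)&(z<30)&(x>1)&(x<62)&(abs(y)<40)
Q=B[sel]; print("done",np.percentile(Q[:,1],[0.5,99.5]),np.percentile(Q[:,0],[.5,99.5]))
E
```

```text
knob [79.7 -1.7 43.4]
lipL [ -5.1 -21.9  13.6]
lipR [-5.5 23.2 13.2]
done [31.2 -0.1 13.5]
tab [182.8  -3.9  27.7]
tabL [181.9 -15.9  29.2]
tabR [183.1   8.2  27.1]
jawL [ 68.5 -22.6  16.4]
jawR [68.3 21.8 15.5]
bedlow [130.2  18.1  -1.6]
tab 598 x [168.2 184.  201.5] y [-18.5  -3.9  10.4] z 27.8
knob 1247 x [60.1 65.  89.3] y [-44.2  -2.8  44.7] z 199.0
lip 572 x [-9.4 -3.2  2.9] y [-25.2   0.7  26.6] z 13.2
jawface 541 x [58.2 66.  73.3] y [-26.7  -1.   24. ] z 15.6
tab [172.3 173.2 174.6 176.  177.3 178.7 180.  181.6 182.5 183.8 185.7 187.  187.8 189.5 191.2 192.4 193.6 195.6 196.9 197.9 199.4 201.2] [-3.9 -3.9 -3.9 -3.9 -3.9 -3.9 -4.5 -4.5 -4.5 -4.6 -4.5 -4.5 -4.5 -4.5 -4.5 -4.5 -4.4 -5.1 -5.2 -5.2 -4.4 -5.1]
jaw [62.1 62.9 63.8 64.9 66.1 67.2 68.4 69.6 70.7 71.8] [-15.3  -2.2  -1.5  -1.7  -1.6  -1.6  -1.6  -1.6  -1.   -0.9]
lip [-7.4 -6.3 -5.3 -4.3 -3.2 -2.2 -1.1 -0.1] [0.6 0.7 0.7 1.3 1.7 1.2 0.8 4.1]
done [-29.71644799  29.58470991] [ 1.79700313 61.82692091]
```

```bash
python3 - <<'E'
from h import *
import pickle
np.set_printoptions(suppress=True,linewidth=220)
s,st=pickle.load(open("w2.pkl","rb")); W=cloud(s)
R=bedR(np.radians(-57.1)); O=np.array([455.1,96.8,42]); B=(W-O)@R
x,y,z=B[...,0],B[...,1],B[...,2]
for v in range(116,300,2):
    r=[(round(y[v,u]),round(x[v,u]),round(z[v,u])) for u in range(int(B.shape[1]*0.4),300) if abs(y[v,u])<3.0 and np.isfinite(x[v,u])]
    if r: 
        a=np.median(np.array(r),0); c=s["color"][v,252]; print(v,a[1:],c, end=" | ")
        if v%6==0: print()
print()
crop=s["color"][110:305,205:300]; cv2.imwrite("pics/w2c.png",cv2.resize(crop,None,fx=3,fy=3,interpolation=cv2.INTER_CUBIC))
E
```

```text
116 [-12. -39.] [210 215 220] | 118 [-9. 12.] [194 197 199] | 120 [-7.  13.5] [212 214 214] | 
122 [-5.  13.5] [209 211 210] | 124 [-3.  12.5] [187 189 189] | 126 [-1. 12.] [ 93 100 105] | 
128 [ 1. 14.] [204 216 224] | 130 [ 3. 15.] [208 220 227] | 132 [ 5. 14.] [209 220 227] | 
134 [ 7. 15.] [208 220 227] | 136 [ 9. 15.] [211 222 229] | 138 [11. 14.] [211 221 228] | 
140 [14. 15.] [209 220 227] | 142 [16.  14.5] [207 220 227] | 144 [18. 15.] [207 219 227] | 
146 [20. 15.] [206 218 226] | 148 [22.  14.5] [204 217 224] | 150 [24. 15.] [203 216 224] | 
152 [27. 15.] [206 218 226] | 154 [29. 15.] [206 219 226] | 156 [31. 15.] [208 220 227] | 
158 [33. 15.] [208 220 227] | 160 [35. 15.] [208 220 227] | 162 [38. 15.] [208 220 227] | 
164 [40. 15.] [208 220 228] | 166 [42. 15.] [206 219 226] | 168 [45. 14.] [207 219 227] | 
170 [47. 15.] [203 214 223] | 172 [49. 17.] [127 129 185] | 174 [51. 18.] [152 161 183] | 
176 [52. 23.] [210 221 227] | 178 [54. 24.] [210 221 230] | 180 [58. 16.] [144 151 186] | 
182 [61. 14.] [116 125 131] | 184 [63. 14.] [96 93 97] | 186 [65. 16.] [200 196 200] | 
[... 1041 characters left out ...]
256 [153.  15.] [108 106 107] | 258 [156.  15.] [109 106 107] | 
260 [160.  14.] [108 105 107] | 262 [162.  14.] [109 107 108] | 264 [165.  15.] [93 93 94] | 
266 [167.  16.] [61 61 62] | 268 [166.  22.] [61 60 62] | 270 [167.  24.] [64 63 63] | 
272 [168.  27.] [104 102 104] | 274 [171.  27.] [105 104 105] | 276 [173.  28.] [105 104 105] | 
278 [176.  28.] [105 104 105] | 280 [178.  28.] [107 106 106] | 282 [182.  27.] [112 109 110] | 
284 [184.  29.] [183 179 182] | 286 [187.  27.] [123 119 121] | 288 [189.  28.] [157 153 156] | 
290 [192.  28.] [142 138 141] | 292 [195.  28.] [133 131 132] | 294 [198.  28.] [169 165 169] | 
296 [201.  28.] [135 137 140] | 298 [ 343. -158.] [195 207 212] |
```

View pics/w2c.png

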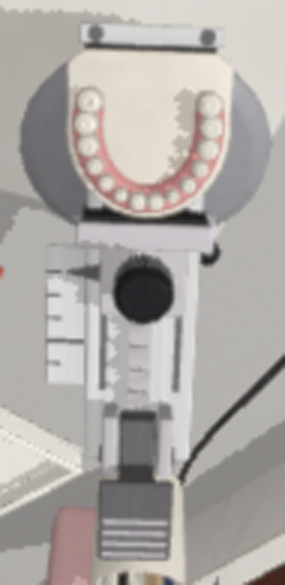

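```bash
cat >> h.py <<'E'
from scipy.spatial.transform import Rotation as Ro
def goal(p,R,st=None):
    "print dp (m) and turn (deg) from current pose to TCP p (mm), rotation R"
    st=st or state(); C=Ro.from_quat(st["ee_rot"]); 
    print("now",st["eef_pos"].round(1),"dp",((np.asarray(p)-st["eef_pos"])/1000).round(4),"turn",np.degrees((Ro.from_matrix(R)*C.inv()).as_rotvec()).round(2))
def toolbed(yaw):
    b=bedR(yaw); return np.stack([-b[:,2],b[:,1],b[:,0]],1)
YAW=np.radians(-57.1); O=np.array([455.1,96.8,42.])
E
python3 - <<'E'
from h import *
import pickle
s,st=pickle.load(open("w2.pkl","rb")); W=cloud(s); R=bedR(YAW); B=(W-O)@R
x,y,z=B[...,0],B[...,1],B[...,2]
sel=(z>41)&(z<48)&(x>65)&(x<105)&(abs(y)<25)
P=B[sel]; print(len(P),P.min(0),P.max(0),P.mean(0))
for n,(a,b,zl,zh) in dict(lip=(-8,-2,10,18),jaw=(63,71,12,20),bed=(115,160,-5,30),tab=(171,200,24,32)).items():
    sel=(x>a)&(x<b)&(z>zl)&(z<zh)&(abs(y)<30); P=B[sel]; print(n,np.percentile(P[:,1],[1,99]).round(1),np.median(P,0).round(1))
for p in ((83.5,0,60),(83.5,0,19)): goal(O+R@np.array(p),toolbed(YAW))
E
```

```text
276 [ 72.53780793 -10.59013847  41.07124773] [92.42743314  9.55779795 46.02089409] [82.20493406 -0.72376406 43.67363976]
lip [-26.2  25.5] [-5.  -0.2 13. ]
jaw [-26.5  24.7] [66.7 -0.4 15.9]
bed [-29.8  21.5] [137.2  -2.5  -0.5]
tab [-15.2  13.5] [185.4  -0.8  27.8]
now [448.1 107.7 186.2] dp [ 0.03   -0.0465 -0.0505] turn [ 0.08 -0.16 -1.59]
now [448.1 107.7 186.2] dp [ 0.0412 -0.0637 -0.086 ] turn [ 0.08 -0.16 -1.59]
```

```bash
cat >> h.py <<'E'
O=np.array([454.7,96.5,42.])
def goal(p,R,cp):
    C=np.mean([Ro.from_quat(state()["ee_rot"]).as_quat() for i in range(1)],0); C=Ro.from_quat(C)
    print("dp",((np.asarray(p)-cp)/1000).round(4),"turn",np.degrees((Ro.from_matrix(R)*C.inv()).as_rotvec()).round(2), "target",np.round(p,1))
def bp(x,y,z): return O+bedR(YAW)@np.array([x,y,z],float)
E
python3 - <<'E'
from h import *
cp=np.array([446.9,107.6,184.8])
for p in ((83,0,60),(83,0,19),(83+34,0,19)): goal(bp(*p),toolbed(YAW),cp)
E
```

```text
dp [ 0.0305 -0.0463 -0.0493] turn [ 0.08 -0.16 -1.59] target [477.4  61.3 135.5]
dp [ 0.0417 -0.0635 -0.0848] turn [ 0.08 -0.16 -1.59] target [488.6  44.1 100. ]
dp [ 0.0577 -0.0882 -0.0678] turn [ 0.08 -0.16 -1.59] target [504.6  19.4 117. ]
```

Emit:
apply_moves --deltas '[{"dp":[0.015,-0.023,-0.025],"turn":[0,-0.1,-0.8]},{"dp":[0.0305,-0.0463,-0.0493],"turn":[0,-0.1,-1.6]},{"dp":[0.0305,-0.0463,-0.0493],"turn":[0,-0.1,-1.6]},{"dp":[0.036,-0.055,-0.067],"turn":[0,-0.1,-1.6]},{"dp":[0.0417,-0.0635,-0.0848],"turn":[0,-0.1,-1.6]},{"dp":[0.0417,-0.0635,-0.0848],"turn":[0,-0.1,-1.6]},{"dp":[0.0417,-0.0635,-0.0848],"turn":[0,-0.1,-1.6]}]'

```text
clock: 5.25
eef_pos: [488.9, 44.4, 100.9]
ee_rot: [0.237, 0.44, -0.415, 0.761]
ft_force: [0.1, -0.1, 0.0]
grip_width: 85.3
```

```bash
python3 look.py wrist w3
```

```text
(no output)
```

View pics/w3.png

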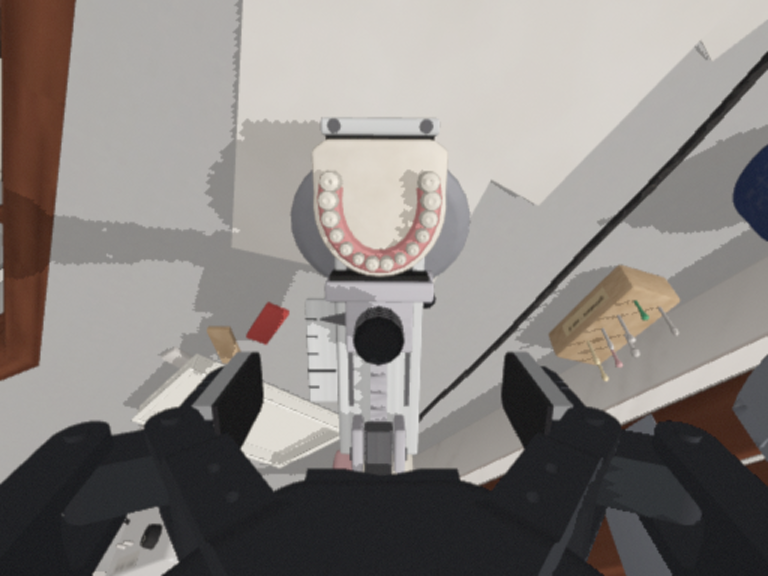

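```bash
python3 - <<'E'
from h import *
import pickle
s,st=pickle.load(open("w3.pkl","rb")); W=cloud(s); B=(W-O)@bedR(YAW)
x,y,z=B[...,0],B[...,1],B[...,2]
P=B[(z>41)&(z<48)&(x>65)&(x<105)&(abs(y)<25)]; print(len(P),P.min(0).round(1),P.max(0).round(1))
for n,(a,b,zl,zh) in dict(lip=(-8,-2,10,18),jaw=(63,71,12,20)).items():
    P=B[(x>a)&(x<b)&(z>zl)&(z<zh)&(abs(y)<30)]; print(n,np.percentile(P[:,1],[1,99]).round(1),np.median(P,0).round(1))
# finger tip points
f=(z>0)&(z<100)&(abs(y)>30)&(abs(y)<65)&(x>60)&(x<110)&(s["color"].sum(2)<600)
for sgn in (-1,1):
    Q=B[f&(y*sgn>0)&(z>20)]; 
    if len(Q): print(sgn,len(Q),Q.min(0).round(1),Q.max(0).round(1))
goal(bp(83,0,19),toolbed(YAW),st["eef_pos"])
E
```

```text
748 [ 72.7 -10.3  41. ] [93.3 10.1 46.6]
lip [-24.9  25.2] [-5.   0.3 13.1]
jaw [-25.2  25.3] [66.7 -0.3 15.9]
-1 1475 [ 71.7 -54.8  69.4] [ 95.1 -40.4 100. ]
1 1483 [71.3 43.7 69.6] [ 94.8  58.2 100. ]
dp [-0.0006 -0.0008 -0.0012] turn [ 0.15 -0.09 -0.1 ] target [488.6  44.1 100. ]
```

Emit:
apply_moves --deltas '[{"dp":[-0.001,-0.0007,0],"turn":[0,0,0]},{"dp":[-0.001,-0.0007,0],"turn":[0,0,0]},{"dp":[-0.001,-0.0007,0],"turn":[0,0,0]},{"dp":[-0.001,-0.0007,0],"turn":[0,0,0]},{"dp":[-0.001,-0.0007,0],"turn":[0,0,0]},{"dp":[-0.001,-0.0007,0],"turn":[0,0,0]},{"dp":[-0.001,-0.0007,0],"turn":[0,0,0]},{"dp":[-0.001,-0.0007,0],"turn":[0,0,0]}]' --jaw -1 --squeeze 60

```text
clock: 6.1
eef_pos: [487.5, 43.4, 99.9]
ee_rot: [0.237, 0.44, -0.414, 0.761]
ft_force: [-0.1, -0.0, 0.5]
grip_width: 0.0
```

```bash
python3 look.py wrist w4; python3 -c "
from h import *
st=state();print(st['ft_force'],st['torque'],st['grip_width'],bedR(YAW).T@st['ft_force'])"
```

```text
[-0.75139564  1.17217798 -0.60849181] [ 0.48000468  0.27060693 -0.01409832] 0.03466469478992243 [-1.51003285  0.00581042  0.16919205]
```

View pics/w4.png

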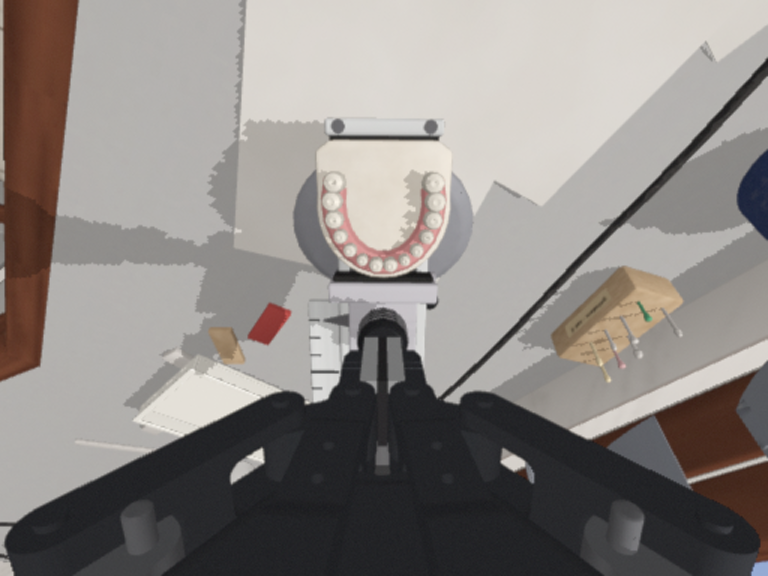

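```bash
python3 - <<'E'
from h import *
import pickle
np.set_printoptions(suppress=True,linewidth=220)
for tag in("w3","w4"):
    s,st=pickle.load(open(tag+".pkl","rb")); W=cloud(s); B=(W-O)@bedR(YAW)
    print(tag, "TCP in bed",((st["eef_pos"]-O)@bedR(YAW)).round(1), Ro.from_quat(st["ee_rot"]).as_matrix().T.round(3).tolist())
    uu=[247,262] if tag=="w4" else [168,340,174]
    for u in uu:
        for v in range(210,320,8): print((u,v),B[v,u].round(0),end=" ")
        print()
E
```

```text
w3 TCP in bed [83.3  1.  20.2] [[0.271, -0.422, -0.865], [0.839, 0.545, -0.003], [0.472, -0.725, 0.501]]
(168, 210) [ 129. -109. -124.] (168, 218) [ 140. -110. -124.] (168, 226) [ 155. -114. -133.] (168, 234) [ 175. -122. -151.] (168, 242) [ 75. -41.  79.] (168, 250) [ 78. -41.  82.] (168, 258) [ 82. -41.  81.] (168, 266) [ 86. -41.  83.] (168, 274) [ 90. -41.  82.] (168, 282) [ 94. -41.  84.] (168, 290) [ 318. -156. -222.] (168, 298) [ 342. -161. -231.] (168, 306) [ 399. -181. -281.] (168, 314) [ 66. -22. 139.] 
(340, 210) [ 128.  110. -124.] (340, 218) [ 140.  112. -126.] (340, 226) [ 157.  117. -139.] (340, 234) [ 174.  123. -152.] (340, 242) [75. 44. 78.] (340, 250) [79. 44. 79.] (340, 258) [83. 44. 80.] (340, 266) [87. 45. 80.] (340, 274) [91. 45. 81.] (340, 282) [ 269.  139. -177.] (340, 290) [ 279.  137. -169.] (340, 298) [ 286.  135. -158.] (340, 306) [ 301.  137. -160.] (340, 314) [ 66.  25. 139.] 
(174, 210) [ 127.  -99. -117.] (174, 218) [ 140. -103. -125.] (174, 226) [ 155. -106. -133.] (174, 234) [ 175. -113. -151.] (174, 242) [ 192. -118. -162.] (174, 250) [ 83. -41.  7
[... 396 characters left out ...]
42.] (247, 226) [72. -4. 62.] (247, 234) [72. -4. 74.] (247, 242) [72. -4. 83.] (247, 250) [72. -3. 90.] (247, 258) [ 71.  -3. 100.] (247, 266) [ 71.  -3. 105.] (247, 274) [ 71.  -3. 111.] (247, 282) [ 74.  -3. 112.] (247, 290) [ 83.  -3. 104.] (247, 298) [ 86.  -3. 105.] (247, 306) [ 91.  -3. 104.] (247, 314) [ 90.  -3. 109.] 
(262, 210) [73.  5. 33.] (262, 218) [75.  4. 44.] (262, 226) [72.  4. 63.] (262, 234) [72.  4. 73.] (262, 242) [72.  3. 82.] (262, 250) [71.  3. 92.] (262, 258) [71.  3. 99.] (262, 266) [ 71.   3. 106.] (262, 274) [ 72.   3. 110.] (262, 282) [ 74.   3. 111.] (262, 290) [ 83.   3. 104.] (262, 298) [ 86.   3. 104.] (262, 306) [ 91.   3. 104.] (262, 314) [ 91.   3. 109.]
```

```bash
python3 - <<'E'
from h import *
import pickle
np.set_printoptions(suppress=True,linewidth=220)
st=state(); T=Ro.from_quat(st["ee_rot"]).as_matrix()
for n in ("scene","top"):
    s=snapshot(n); pickle.dump((s,st),open(f"{n}4.pkl","wb"))
    u,v=proj(s,st["eef_pos"])[0]; print(n,u,v, proj(s,st["eef_pos"]-30*T[:,0])[0])
    x0,y0=int(u)-45,int(v)-45; im=s["color"].copy()[max(y0,0):y0+90,x0:x0+90]
    im=cv2.resize(im,None,fx=6,fy=6,interpolation=cv2.INTER_CUBIC)
    cv2.circle(im,(int((u-x0)*6),int((v-max(y0,0))*6)),4,(0,0,255),1)
    u,v=proj(s,st["eef_pos"]-30*T[:,0])[0]; cv2.circle(im,(int((u-x0)*6),int((v-max(y0,0))*6)),4,(0,255,0),1)
    cv2.imwrite(f"pics/{n}4.png",im)
E
```

```text
scene 260.1311588403871 216.22059780773844 [255.99932585 211.67100528]
top 280.6453851755955 193.68801378678498 [279.21882913 192.46687133]
```

View pics/scene4.png

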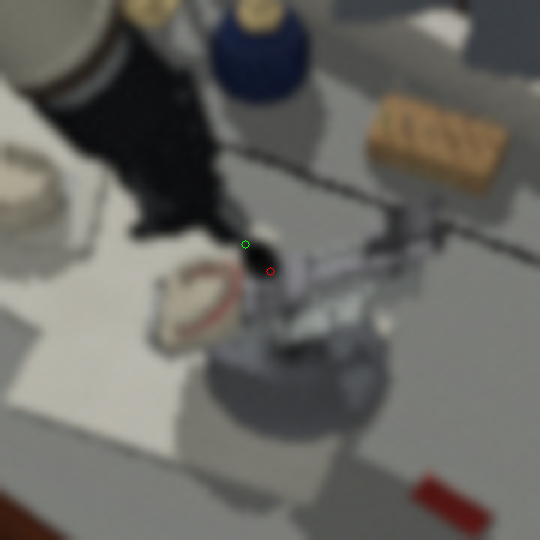

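View pics/top4.png

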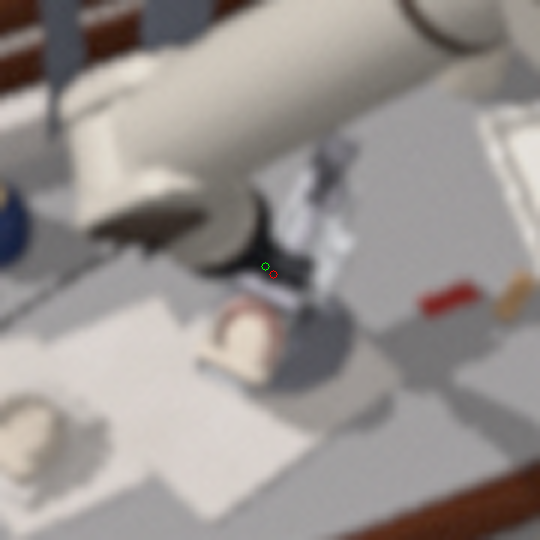

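```bash
python3 - <<'E'
from h import *
import pickle
np.set_printoptions(suppress=True,linewidth=220)
s,st=pickle.load(open("w4.pkl","rb")); B=(cloud(s)-O)@bedR(YAW)
for u in (243,247,262,265):
    print(u,[(v,tuple(B[v,u].round(0).astype(int).tolist()),int(s["color"][v,u].mean())) for v in range(206,232,1)])
s,st=pickle.load(open("wrist0.pkl","rb")),None
T=np.array([[0,.428,.904],[0,.904,-.428],[-1,0,0]]); W=(cloud(s)-np.array([277.9,587.6,192.8]))@T
for v in range(236,290,6): print(v,[ (u,tuple(W[v,u].round(0).astype(int).tolist())) for u in range(150,180,3) if W[v,u,0]<0])
E
```

```text
243 [(206, (78, -9, 11), 156), (207, (79, -9, 9), 157), (208, (80, -9, 10), 158), (209, (80, -9, 11), 151), (210, (75, -8, 27), 114), (211, (76, -8, 27), 79), (212, (76, -8, 30), 70), (213, (75, -8, 34), 72), (214, (75, -8, 35), 71), (215, (75, -8, 38), 66), (216, (76, -8, 38), 50), (217, (76, -8, 39), 35), (218, (76, -7, 41), 24), (219, (76, -7, 41), 27), (220, (77, -7, 42), 27), (221, (77, -7, 42), 25), (222, (77, -7, 43), 26), (223, (78, -7, 44), 28), (224, (79, -7, 43), 56), (225, (73, -7, 60), 104), (226, (72, -6, 64), 112), (227, (72, -6, 64), 112), (228, (72, -6, 65), 113), (229, (71, -6, 68), 113), (230, (72, -6, 69), 114), (231, (72, -6, 70), 116)]
247 [(206, (78, -6, 10), 118), (207, (74, -5, 25), 71), (208, (73, -5, 29), 58), (209, (73, -5, 31), 60), (210, (74, -5, 32), 51), (211, (74, -5, 34), 62), (212, (73, -5, 37), 52), (213, (73, -5, 38), 63), (214, (74, -5, 40), 36), (215, (74, -5, 41), 25), (216, (74, -5, 41), 26), (217, (74, -5, 43), 24), (218, (75, -5, 42), 28), (219, (75, -5, 44), 31), (220, (76, -5, 45), 33), (221, (77, -5, 44), 37), (222, (77, -5, 46), 39), (22
[... 2431 characters left out ...]
 -42, 3)), (174, (-53, -42, 6))]
266 [(150, (-83, -42, -9)), (153, (-79, -42, -6)), (156, (-76, -42, -5)), (159, (-74, -42, -3)), (162, (-70, -42, -1)), (165, (-67, -42, 1)), (168, (-62, -42, 4)), (171, (-59, -42, 6)), (174, (-53, -42, 9))]
272 [(150, (-83, -42, -6)), (153, (-80, -42, -4)), (156, (-77, -42, -2)), (159, (-74, -42, 0)), (162, (-71, -42, 1)), (165, (-68, -42, 3)), (168, (-64, -42, 6)), (171, (-59, -42, 9))]
278 [(153, (-81, -42, -2)), (156, (-77, -43, 1)), (159, (-74, -43, 3)), (162, (-73, -42, 4)), (165, (-67, -42, 7)), (168, (-64, -42, 9))]
284 [(150, (-85, -42, -1)), (153, (-82, -42, 1)), (156, (-79, -42, 2)), (159, (-74, -43, 6)), (162, (-72, -42, 7)), (165, (-70, -42, 9))]
```

Emit:
apply_moves --deltas '[{"dp":[0,0,0],"turn":[0,0,0]},{"dp":[0,0,0],"turn":[0,0,0]},{"dp":[0,0,0],"turn":[0,0,0]},{"dp":[0,0,0],"turn":[0,0,0]},{"dp":[0.0036,-0.0056,-0.0115],"turn":[0,0,0]},{"dp":[0.0072,-0.0112,-0.023],"turn":[0,0,0]},{"dp":[0.0109,-0.0168,-0.0346],"turn":[0,0,0]},{"dp":[0.0109,-0.0168,-0.0346],"turn":[0,0,0]},{"dp":[0.0109,-0.0168,-0.0346],"turn":[0,0,0]}]' --jaw 1

```text
clock: 7.15
eef_pos: [498.0, 25.9, 64.6]
ee_rot: [0.236, 0.44, -0.415, 0.76]
ft_force: [0.1, -0.1, 0.3]
grip_width: 85.4
```

```bash
python3 look.py wrist w5; python3 - <<'E'
from h import *
import pickle
np.set_printoptions(suppress=True,linewidth=220)
s,st=pickle.load(open("w5.pkl","rb")); B=(cloud(s)-O)@bedR(YAW)
x,y,z=B[...,0],B[...,1],B[...,2]
print("TCP in bed",((st["eef_pos"]-O)@bedR(YAW)).round(1))
P=B[(z>41)&(z<48)&(x>65)&(x<105)&(abs(y)<25)]; print(len(P),P.min(0).round(1),P.max(0).round(1))
for v in range(240,290,6): print(v,[ (u,tuple(B[v,u].round(0).astype(int).tolist())) for u in list(range(165,180,3))+list(range(332,345,3)) if B[v,u,2]>20])
E
```

```text
TCP in bed [ 82.9  -1.4 -21.3]
1254 [ 72.6 -10.3  41. ] [92.4 10.3 46.1]
240 [(165, (72, -44, 39)), (168, (73, -43, 38)), (171, (75, -43, 34)), (338, (75, 42, 32)), (341, (73, 42, 37)), (344, (72, 43, 39))]
246 [(165, (74, -43, 42)), (168, (76, -43, 38)), (171, (78, -43, 34)), (174, (80, -43, 30)), (335, (80, 42, 29)), (338, (78, 42, 33)), (341, (76, 42, 37)), (344, (74, 42, 41))]
252 [(165, (77, -43, 43)), (168, (79, -44, 38)), (171, (81, -43, 35)), (174, (83, -43, 30)), (335, (83, 42, 30)), (338, (81, 42, 34)), (341, (78, 42, 39)), (344, (77, 42, 42))]
258 [(165, (80, -43, 43)), (168, (82, -43, 40)), (171, (85, -44, 35)), (174, (87, -44, 30)), (335, (87, 42, 30)), (338, (84, 42, 35)), (341, (82, 42, 38)), (344, (79, 42, 43))]
264 [(165, (83, -44, 44)), (168, (84, -43, 41)), (171, (88, -44, 35)), (174, (90, -43, 32)), (335, (90, 42, 31)), (338, (87, 42, 36)), (341, (85, 42, 39)), (344, (82, 42, 44))]
270 [(165, (85, -43, 45)), (168, (87, -43, 41)), (171, (90, -44, 36)), (174, (93, -44, 32)), (335, (92, 42, 32)), (338, (90, 42, 36)), (341, (87, 42, 41)), (344, (84, 42, 46))]
276 [(165, (88, -43, 46)), (168, (91, -44, 42)), (171, (92, -43, 39)), (338, (93, 42, 37)), (341, (89, 42, 42)), (344, (88, 43, 44))]
282 [(165, (91, -44, 46)), (168, (94, -43, 42)), (341, (93, 42, 42)), (344, (90, 42, 47))]
288 [(165, (93, -43, 47)), (344, (93, 42, 47))]
```

View pics/w5.png

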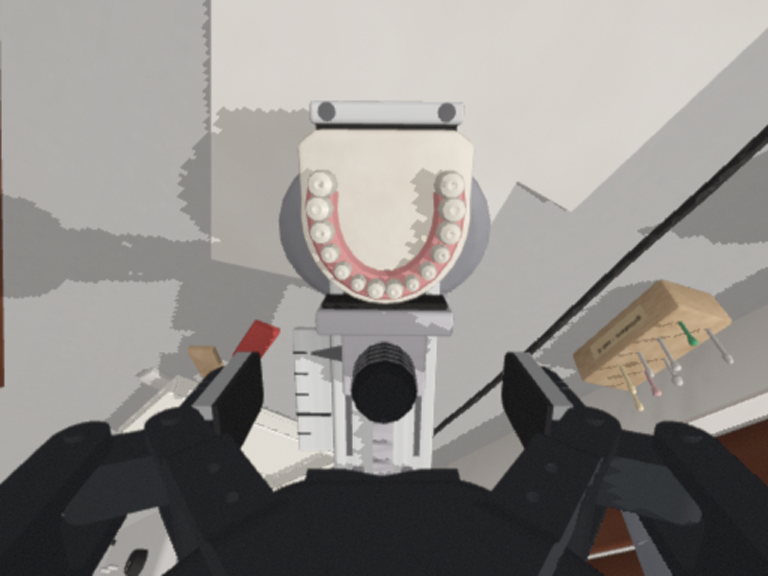

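Emit:
apply_moves --deltas '[{"dp":[0.0005,0.0003,0],"turn":[0,0,0]},{"dp":[0.0005,0.0003,0],"turn":[0,0,0]},{"dp":[0.0005,0.0003,0],"turn":[0,0,0]},{"dp":[0.0005,0.0003,0],"turn":[0,0,0]},{"dp":[0.0005,0.0003,0],"turn":[0,0,0]},{"dp":[0.0005,0.0003,0],"turn":[0,0,0]},{"dp":[0.0005,0.0003,0],"turn":[0,0,0]}]' --jaw -1 --squeeze 60

```text
clock: 7.9
eef_pos: [498.4, 26.7, 65.8]
ee_rot: [0.236, 0.44, -0.415, 0.761]
ft_force: [-5.1, 1.4, 6.1]
grip_width: 19.6
```

```bash
python3 look.py wrist w6; python3 - <<'E'
from h import *
st=state(); print(st["ft_force"].round(1), (bedR(YAW).T@st["ft_force"]).round(1), st["torque"],((st["eef_pos"]-O)@bedR(YAW)).round(1)); print(bedR(YAW)[:,0]*34)
E
```

```text
[-4.4  1.1  6.2] [ 0.2 -3.1  7.1] [ 0.0250564   0.76350014 -0.38499979] [ 83.2  -1.2 -20.5]
[ 15.99369766 -24.7224925   17.        ]
```

View pics/w6.png

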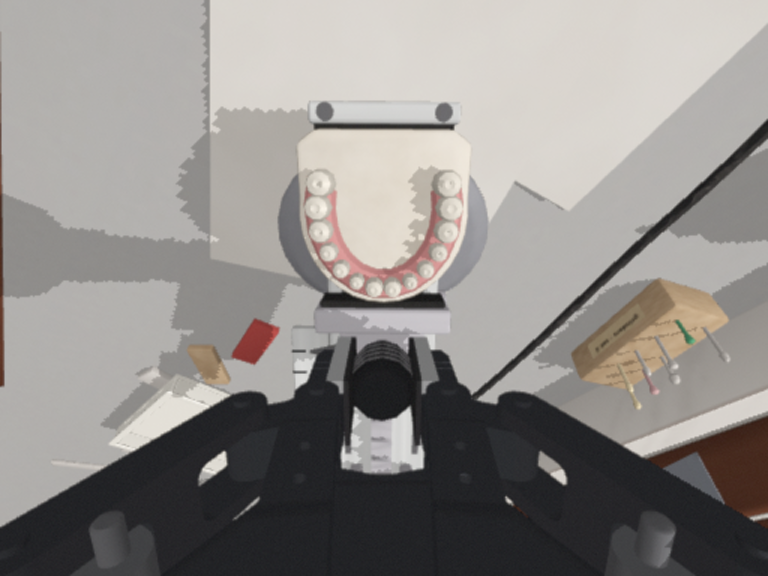

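Emit:
apply_moves --deltas '[{"dp":[0.002,-0.0031,0.0022],"turn":[0,0,0]},{"dp":[0.004,-0.0062,0.0043],"turn":[0,0,0]},{"dp":[0.006,-0.0093,0.0064],"turn":[0,0,0]},{"dp":[0.008,-0.0124,0.0085],"turn":[0,0,0]},{"dp":[0.01,-0.0155,0.0107],"turn":[0,0,0]},{"dp":[0.012,-0.0186,0.0128],"turn":[0,0,0]},{"dp":[0.014,-0.0217,0.0149],"turn":[0,0,0]},{"dp":[0.016,-0.0248,0.017],"turn":[0,0,0]},{"dp":[0.016,-0.0248,0.017],"turn":[0,0,0]},{"dp":[0.016,-0.0248,0.017],"turn":[0,0,0]}]'

```text
clock: 8.95
eef_pos: [512.3, 5.1, 80.7]
ee_rot: [0.237, 0.442, -0.413, 0.76]
ft_force: [-8.8, 7.5, -0.1]
grip_width: 19.6
```

```bash
python3 look.py wrist w7; python3 - <<'E'
from h import *
import pickle
s,st=pickle.load(open("w7.pkl","rb")); B=(cloud(s)-O)@bedR(YAW); x,y,z=B[...,0],B[...,1],B[...,2]
print((bedR(YAW).T@st["ft_force"]).round(1), st["grip_width"],((st["eef_pos"]-O)@bedR(YAW)).round(1))
P=B[(z>41)&(z<48)&(x>65)&(x<145)&(abs(y)<12)];print(np.percentile(P[:,0],[1,99]).round(1))
E
```

```text
[-10.2  -3.3   5. ] 19.639778992614676 [112.9  -1.4 -20.5]
[102.  121.6]
```

View pics/w7.png

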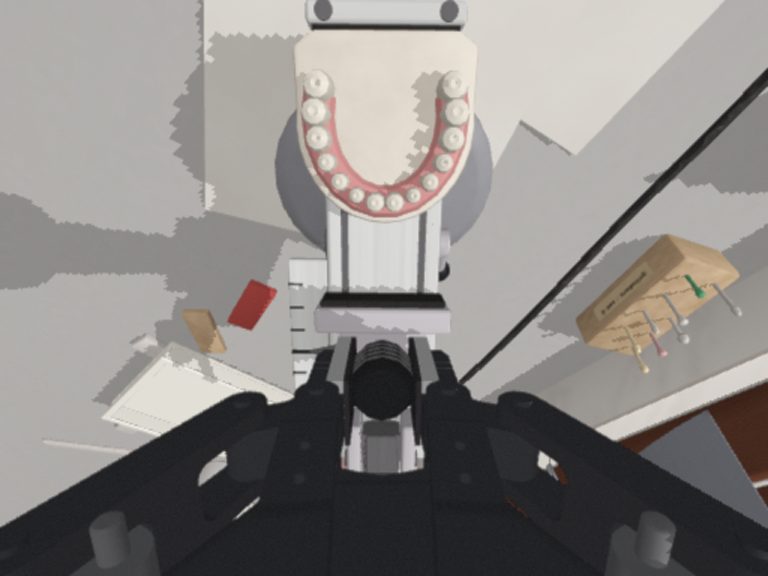

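Emit:
apply_moves --deltas '[{"dp":[0.0008,-0.0012,0.0009],"turn":[0,0,0]},{"dp":[0.0016,-0.0025,0.0018],"turn":[0,0,0]},{"dp":[0.0016,-0.0025,0.0018],"turn":[0,0,0]},{"dp":[0.0016,-0.0025,0.0018],"turn":[0,0,0]},{"dp":[0.0016,-0.0025,0.0018],"turn":[0,0,0]}]'

```text
clock: 9.5
eef_pos: [513.9, 2.5, 82.5]
ee_rot: [0.236, 0.442, -0.413, 0.76]
ft_force: [-8.5, 8.7, -0.1]
grip_width: 20.0
```

```bash
python3 look.py wrist w8; python3 - <<'E'
from h import *
import pickle
s,st=pickle.load(open("w8.pkl","rb")); B=(cloud(s)-O)@bedR(YAW); x,y,z=B[...,0],B[...,1],B[...,2]
print((bedR(YAW).T@st["ft_force"]).round(1), st["grip_width"],((st["eef_pos"]-O)@bedR(YAW)).round(1))
P=B[(z>41)&(z<48)&(x>65)&(x<145)&(abs(y)<12)];print(np.percentile(P[:,0],[1,99]).round(1))
cv2.imwrite("pics/w8c.png",cv2.resize(s["color"][160:270,180:310],None,fx=5,fy=5,interpolation=cv2.INTER_CUBIC))
E
```

```text
[-9.3 -3.1  4.9] 19.5692115659833 [116.5  -1.4 -20.5]
[105.5 125.1]
```

View pics/w8c.png

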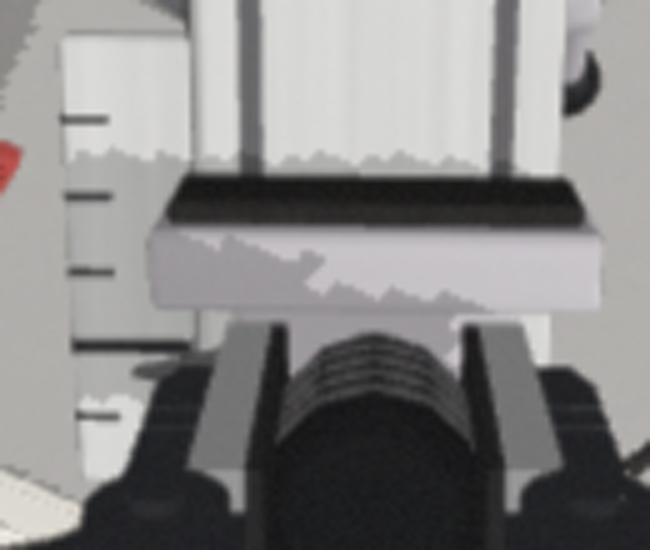

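Emit:
apply_moves --deltas '[{"dp":[0,0,0],"turn":[0,0,0]},{"dp":[0,0,0],"turn":[0,0,0]},{"dp":[0,0,0],"turn":[0,0,0]},{"dp":[0,0,0],"turn":[0,0,0]},{"dp":[0,0,0],"turn":[0,0,0]},{"dp":[0,0,0],"turn":[0,0,0]}]' --jaw 1

```text
clock: 10.15
eef_pos: [516.7, -0.5, 84.3]
ee_rot: [0.237, 0.44, -0.415, 0.761]
ft_force: [-0.0, -1.2, 0.5]
grip_width: 85.4
```

```bash
python3 look.py wrist w9; python3 - <<'E'
from h import *
import pickle
s,st=pickle.load(open("w9.pkl","rb")); B=(cloud(s)-O)@bedR(YAW); x,y,z=B[...,0],B[...,1],B[...,2]
print((bedR(YAW).T@st["ft_force"]).round(1), st["grip_width"],((st["eef_pos"]-O)@bedR(YAW)).round(1))
P=B[(z>41)&(z<48)&(x>65)&(x<145)&(abs(y)<12)];print(np.percentile(P[:,0],[1,99]).round(1))
# done model outline
sel=(z>3)&(z<30)&(x>0.5)&(x<66)&(abs(y)<40); Q=B[sel]; print(np.percentile(Q[:,1],[.5,99.5]).round(1),np.percentile(Q[:,0],[.5,99.5]).round(1))
Q=B[sel&(x>8)&(x<28)]; print(np.percentile(Q[:,1],[.5,99.5]).round(1))
cv2.imwrite("pics/w9c.png",cv2.resize(s["color"][0:280,150:350],None,fx=2.1,fy=2.1,interpolation=cv2.INTER_CUBIC))
E
```

```text
[-0.1  0.4 -0.1] 85.46680606217178 [120.8  -0.7 -20.9]
[103.5 121.6]
[-29.1  29.4] [ 0.8 59.1]
[-29.3  29.6]
```

View pics/w9c.png

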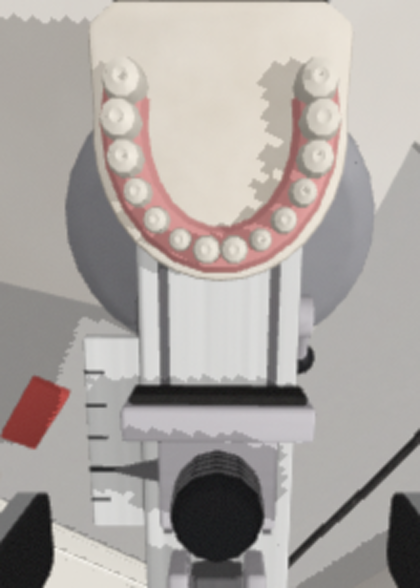

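Emit:
apply_moves --deltas '[{"dp":[-0.016,0.0248,-0.0171],"turn":[0,0,0]},{"dp":[-0.032,0.0496,-0.0341],"turn":[0,0,0]},{"dp":[-0.0481,0.0744,-0.0512],"turn":[0,0,0]},{"dp":[-0.0481,0.0744,-0.0512],"turn":[0,0,0]},{"dp":[-0.0481,0.0744,-0.0512],"turn":[0,0,0]},{"dp":[-0.0451,0.0698,-0.0607],"turn":[0,0,0]},{"dp":[-0.0421,0.0652,-0.0703],"turn":[0,0,0]},{"dp":[-0.0421,0.0652,-0.0703],"turn":[0,0,0]},{"dp":[-0.0421,0.0652,-0.0703],"turn":[0,0,0]}]'

```text
clock: 11.1
eef_pos: [474.4, 63.5, 13.6]
ee_rot: [0.237, 0.44, -0.415, 0.76]
ft_force: [0.5, 1.0, -0.4]
grip_width: 85.7
```

```bash
python3 look.py wrist w10; python3 - <<'E'
from h import *
import pickle
np.set_printoptions(suppress=True,linewidth=220)
s,st=pickle.load(open("w10.pkl","rb")); B=(cloud(s)-O)@bedR(YAW); x,y,z=B[...,0],B[...,1],B[...,2]
print((bedR(YAW).T@st["ft_force"]).round(1), st["grip_width"],((st["eef_pos"]-O)@bedR(YAW)).round(1))
for v in (246,252,258,264): print(v,[ (u,tuple(B[v,u].round(0).astype(int).tolist())) for u in list(range(168,180,2))+list(range(332,345,3))])
E
```

```text
[-0.2  0.3  0.2] 85.25874548282204 [ 18.8  -0.9 -43.4]
246 [(168, (12, -43, 16)), (170, (14, -43, 13)), (172, (15, -43, 11)), (174, (17, -43, 7)), (176, (62, -71, -81)), (178, (61, -69, -81)), (332, (64, 70, -86)), (335, (17, 43, 5)), (338, (14, 43, 11)), (341, (12, 43, 16)), (344, (10, 42, 20))]
252 [(168, (15, -43, 16)), (170, (16, -43, 14)), (172, (18, -43, 12)), (174, (20, -43, 7)), (176, (70, -72, -85)), (178, (70, -71, -86)), (332, (72, 72, -91)), (335, (20, 43, 8)), (338, (17, 42, 13)), (341, (15, 43, 16)), (344, (13, 43, 21))]
258 [(168, (17, -43, 18)), (170, (-9223372036854775808, -9223372036854775808, -9223372036854775808)), (172, (21, -43, 11)), (174, (24, -43, 7)), (176, (83, -77, -97)), (178, (83, -75, -97)), (332, (81, 74, -96)), (335, (22, 42, 9)), (338, (20, 43, 13)), (341, (18, 43, 17)), (344, (16, 43, 21))]
264 [(168, (21, -43, 18)), (170, (22, -43, 16)), (172, (24, -43, 13)), (174, (27, -43, 9)), (176, (93, -80, -104)), (178, (92, -77, -103)), (332, (91, 77, -102)), (335, (26, 43, 8)), (338, (23, 43, 14)), (341, (20, 43, 18)), (344, (18, 42, 22))]<stdin>:6: RuntimeWarning: invalid value encountered in cast
```

View pics/w10.png

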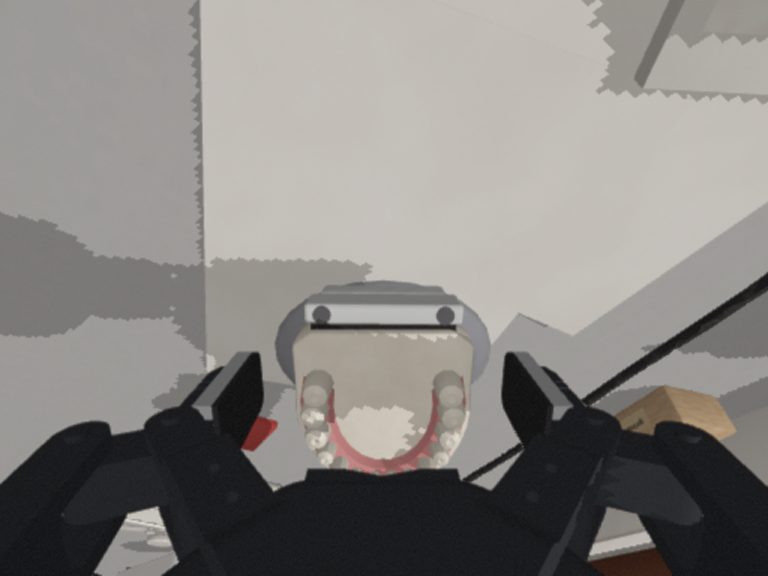

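Emit:
apply_moves --deltas '[{"dp":[0,0,0],"turn":[0,0,0]},{"dp":[0,0,0],"turn":[0,0,0]},{"dp":[0,0,0],"turn":[0,0,0]},{"dp":[0,0,0],"turn":[0,0,0]},{"dp":[0,0,0],"turn":[0,0,0]}]' --jaw -1 --squeeze 45

```text
clock: 11.65
eef_pos: [474.6, 65.2, 14.5]
ee_rot: [0.237, 0.439, -0.414, 0.761]
ft_force: [-1.8, 0.6, 5.2]
grip_width: 58.2
```

```bash
python3 - <<'E'
from h import *
import pickle
np.set_printoptions(suppress=True,linewidth=220)
st=state()
print((bedR(YAW).T@st["ft_force"]).round(1), st["grip_width"],((st["eef_pos"]-O)@bedR(YAW)).round(1),st["torque"],st["joint_positions"].round(2))
s,_=pickle.load(open("scene4.pkl","rb")); W=cloud(s)
im=s["color"]; cv2.imwrite("pics/tray.png",cv2.resize(im[220:320,280:420],None,fx=5,fy=5,interpolation=cv2.INTER_CUBIC))
x,y,z=W[...,0],W[...,1],W[...,2]
sel=(x>380)&(x<640)&(y>-400)&(y<-130)&(z>5)&(z<35)
v,u=np.where(sel); m=np.zeros(sel.shape,np.uint8); m[sel]=1
n,l,stt,c=cv2.connectedComponentsWithStats(m); k=1+np.argmax(stt[1:,4]); print(stt[k])
P=W[l==k]; Q=P[P[:,2]>17][:,:2].astype(np.float32); print(cv2.minAreaRect(Q)); print(cv2.minAreaRect(P[:,:2].astype(np.float32)))
E
```

```text
[ 1.3 -1.2  5.2] 58.19508804206749 [ 18.4  -0.3 -42.3] [ 0.18058515  0.35577807 -0.1654707 ] [-0.53  0.51 -0.11  2.22  0.98  0.72 -0.91]
[ 292  241   74   69 2130]
((507.703857421875, -264.5608825683594), (139.9989013671875, 192.0620574951172), 78.8368148803711)
((512.9758911132812, -262.9862976074219), (252.86013793945312, 222.961669921875), 89.48799133300781)
```

View pics/tray.png

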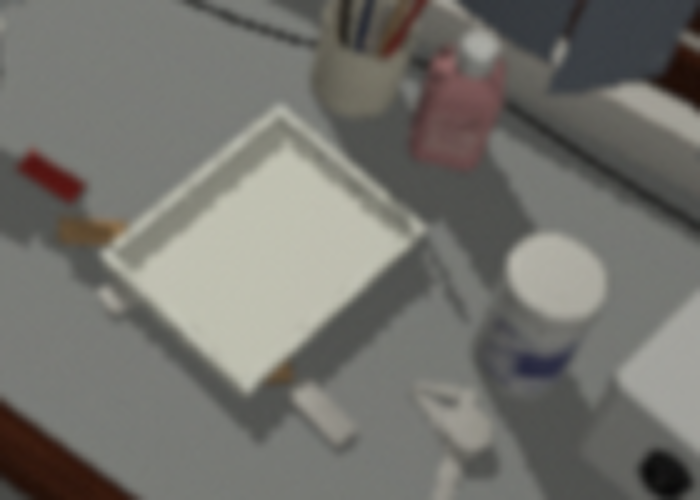

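Emit:
apply_moves --deltas '[{"dp":[-0.0011,0.0017,0.0035],"turn":[0,0,0]},{"dp":[-0.0041,0.0063,0.013],"turn":[0,0,0]},{"dp":[-0.0082,0.0126,0.026],"turn":[0,0,0]},{"dp":[-0.0122,0.0189,0.039],"turn":[0,0,0]},{"dp":[-0.0163,0.0252,0.052],"turn":[0,0,0]},{"dp":[-0.0163,0.0252,0.072],"turn":[0,0,0]},{"dp":[-0.0163,0.0252,0.082],"turn":[0,0,0]}]'

```text
clock: 12.35
eef_pos: [458.5, 91.2, 97.6]
ee_rot: [0.237, 0.44, -0.414, 0.761]
ft_force: [-0.1, -0.4, -2.1]
grip_width: 58.7
```

```bash
python3 look.py wrist w11;  python3 - <<'E'
from h import *
st=state(); print(st["ft_force"],st["grip_width"]); cp=np.array([516.6-42.1,-.4+65.2,84.2-70.3])+[-16.3,25.2,82]; print(cp)
yw=np.radians(-101); d=np.array([np.cos(yw),np.sin(yw),0]); R=np.stack([[0,0,-1.],np.cross([0,0,1],d),d],1); print(np.linalg.det(R))
goal([510,-253,70],R,cp); 
yw=np.radians(-57.1); d=np.array([np.cos(yw),np.sin(yw),0]); R=np.stack([[0,0,-1.],np.cross([0,0,1],d),d],1); goal([510,-253,70],R,cp)
E
```

```text
[ 0.32963826 -0.55329853 -0.01434867] 58.779968246471086
[458.2  90.   95.9]
1.0
dp [ 0.0518 -0.343  -0.0259] turn [ 30.27   5.84 -43.01] target [ 510 -253   70]
dp [ 0.0518 -0.343  -0.0259] turn [25.27 16.33 -0.14] target [ 510 -253   70]
```

View pics/w11.png

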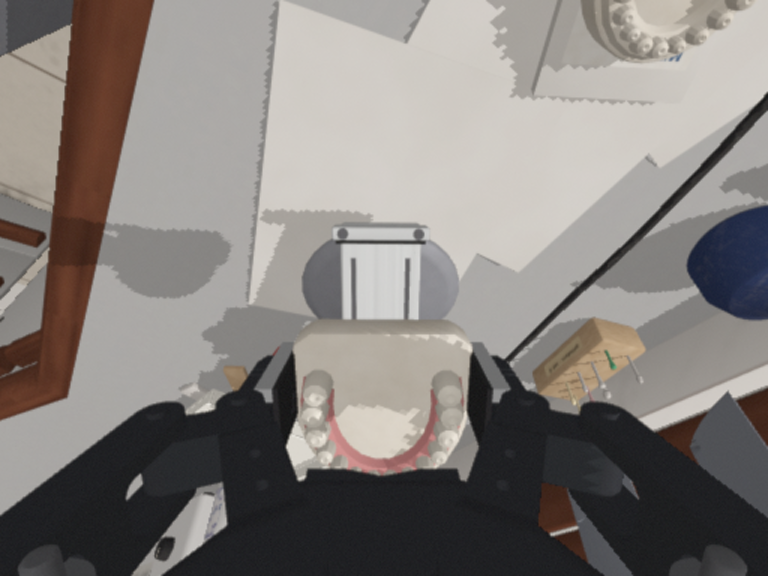

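Emit:
apply_moves --deltas '[{"dp":[0,0,0.03],"turn":[3.8,0.7,-5.4]},{"dp":[0,-0.01,0.058],"turn":[7.6,1.5,-10.8]},{"dp":[0.006,-0.04,0.06],"turn":[11.4,2.2,-16.1]},{"dp":[0.012,-0.08,0.06],"turn":[15.1,2.9,-21.5]},{"dp":[0.018,-0.12,0.06],"turn":[18.9,3.7,-26.9]},{"dp":[0.024,-0.16,0.06],"turn":[22.7,4.4,-32.3]},{"dp":[0.03,-0.2,0.06],"turn":[26.5,5.1,-37.6]},{"dp":[0.036,-0.24,0.06],"turn":[30.27,5.84,-43]},{"dp":[0.042,-0.28,0.05],"turn":[30.27,5.84,-43]},{"dp":[0.048,-0.315,0.02],"turn":[30.27,5.84,-43]},{"dp":[0.0518,-0.343,-0.005],"turn":[30.27,5.84,-43]},{"dp":[0.0518,-0.343,-0.026],"turn":[30.27,5.84,-43]},{"dp":[0.0518,-0.343,-0.026],"turn":[30.27,5.84,-43]}]'

```text
clock: 13.7
eef_pos: [506.2, -252.7, 66.1]
ee_rot: [-0.544, -0.453, 0.548, -0.446]
ft_force: [-0.6, 0.8, -1.5]
grip_width: 58.6
```

```bash
python3 look.py wrist w12 tray;  python3 - <<'E'
from h import *
import pickle
np.set_printoptions(suppress=True,linewidth=220)
s,st=pickle.load(open("w12.pkl","rb")); W=cloud(s); T=Ro.from_quat(st["ee_rot"]).as_matrix(); print(st["eef_pos"],T.round(3).tolist(),st["grip_width"],st["joint_positions"].round(2))
x,y,z=W[...,0],W[...,1],W[...,2]
for (u,v) in ((200,150),(250,150),(300,150),(250,100)): print((u,v),W[v,u].round(1))
E
```

```text
tray [([146, 131, 230, 150], 0.75)]
[ 507.77946817 -252.09753397   67.91375732] [[-0.008, 0.982, -0.19], [0.003, -0.19, -0.982], [-1.0, -0.009, -0.001]] 58.59699420390614 [ 0.34  0.48  0.1   1.87 -0.06  0.8   0.27]
(200, 150) [ 467.1 -203.3    7.5]
(250, 150) [ 510.7 -211.7    8.4]
(300, 150) [ 554.  -220.2    8.2]
(250, 100) [ 518.8 -170.    -2.2]
```

View pics/w12.png

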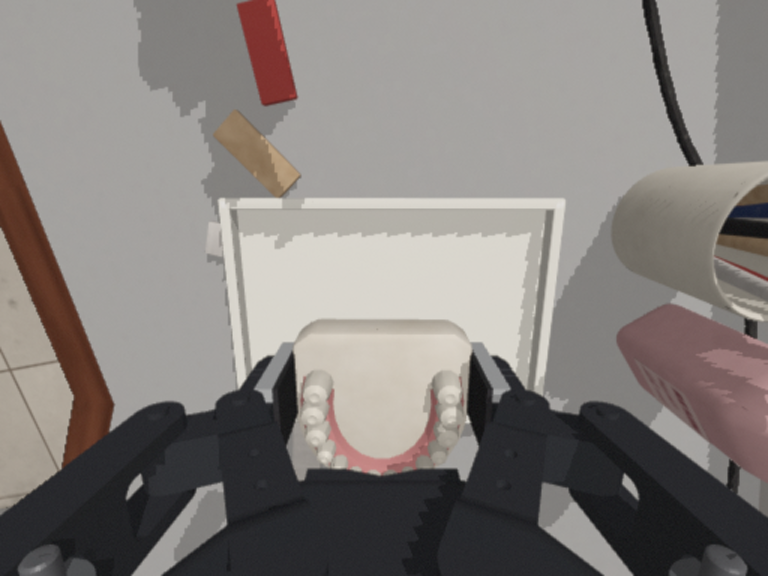

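```bash
python3 - <<'E'
from h import *
import pickle
np.set_printoptions(suppress=True,linewidth=220)
s,st=pickle.load(open("w12.pkl","rb")); T=Ro.from_quat(st["ee_rot"]).as_matrix(); L=(cloud(s)-[510,-253,70])@T
for v in range(128,142,1): print(v,L[v,255].round(1),L[v,300].round(1))
print([L[200,u].round(1).tolist() for u in (148,152,156,160,362,366,370,374)])
# model heel x
for v in range(206,222,2): print(v,L[v,255].round(1))
E
```

```text
128 [ 70.4  -2.2 -59.2] [ 70.5  38.1 -59.1]
129 [ 70.9  -2.2 -58.3] [ 70.6  38.2 -58.2]
130 [ 70.6  -2.2 -57.4] [ 70.9  38.2 -57.3]
131 [ 71.2  -2.2 -56.5] [ 70.9  38.3 -56.5]
132 [ 46.6  -2.2 -56.8] [ 46.6  34.4 -56.7]
133 [ 46.9  -2.2 -56. ] [ 44.8  34.1 -56.1]
134 [ 47.   -2.2 -55.2] [ 45.3  34.2 -55.2]
135 [ 45.8  -2.2 -54.5] [ 45.2  34.2 -54.4]
136 [ 46.2  -2.2 -53.7] [ 46.3  34.5 -53.6]
137 [ 44.9  -2.2 -52.9] [ 45.7  34.4 -52.8]
138 [ 46.5  -2.2 -52. ] [ 46.3  34.5 -52. ]
139 [ 46.5  -2.2 -51.2] [ 46.5  34.6 -51.2]
140 [ 61.8  -2.2 -49.3] [ 60.7  37.  -49.3]
141 [ 62.4  -2.2 -48.3] [ 61.5  37.1 -48.4]
[[71.7, -106.0, 8.5], [48.0, -92.5, 1.3], [48.2, -89.1, 1.4], [53.1, -87.4, 2.8], [46.4, 90.6, 1.0], [46.1, 94.0, 0.9], [69.8, 108.1, 8.2], [70.4, 112.2, 8.4]]
206 [61.2 -2.3 11.3]
208 [61.2 -2.3 13.3]
210 [61.7 -2.3 15.4]
212 [61.8 -2.3 17.4]
214 [-42.3  -2.1 -18.6]
216 [-46.   -2.1 -18.8]
218 [-48.   -2.1 -18.5]
220 [-50.5  -2.1 -18.4]
```

Emit:
apply_moves --deltas '[{"dp":[0,0,-0.015],"turn":[0,0,0]},{"dp":[0,0,-0.04],"turn":[0,0,0]},{"dp":[0,0,-0.065],"turn":[0,0,0]},{"dp":[0,0,-0.085],"turn":[0,0,0]},{"dp":[0,0,-0.095],"turn":[0,0,0]},{"dp":[0,0,-0.098],"turn":[0,0,0]},{"dp":[0,0,-0.099],"turn":[0,0,0]},{"dp":[0,0,-0.099],"turn":[0,0,0]}]'

```text
clock: 14.6
eef_pos: [510.9, -253.3, -28.1]
ee_rot: [-0.545, -0.451, 0.546, -0.45]
ft_force: [-0.7, 0.3, -1.6]
grip_width: 58.5
```

```bash
python3 look.py wrist w13;  python3 - <<'E'
from h import *
import pickle
np.set_printoptions(suppress=True,linewidth=220)
s,st=pickle.load(open("w13.pkl","rb")); T=Ro.from_quat(st["ee_rot"]).as_matrix(); L=(cloud(s)-[510,-253,-29])@T
print(st["eef_pos"],st["ft_force"],T[2].round(4))
for v in range(150,222,6): print(v,L[v,255].round(1))
E
```

```text
[ 510.97935861 -253.35747295  -28.01530143] [ 0.19335187 -0.07851368 -0.41897459] [-1.     -0.0014  0.0004]
150 [-51.3   2.4 -53.2]
156 [-37.2   2.4 -48.4]
162 [-37.8   2.4 -45.2]
168 [-36.9   2.4 -41.8]
174 [-38.    2.4 -38.7]
180 [-37.4   2.4 -35.2]
186 [-36.7   2.5 -31.7]
192 [-38.    2.5 -28.6]
198 [-38.    2.5 -25.1]
204 [-38.    2.5 -21.6]
210 [-37.3   2.5 -17.8]
216 [-51.2   2.4 -19.4]
```

View pics/w13.png

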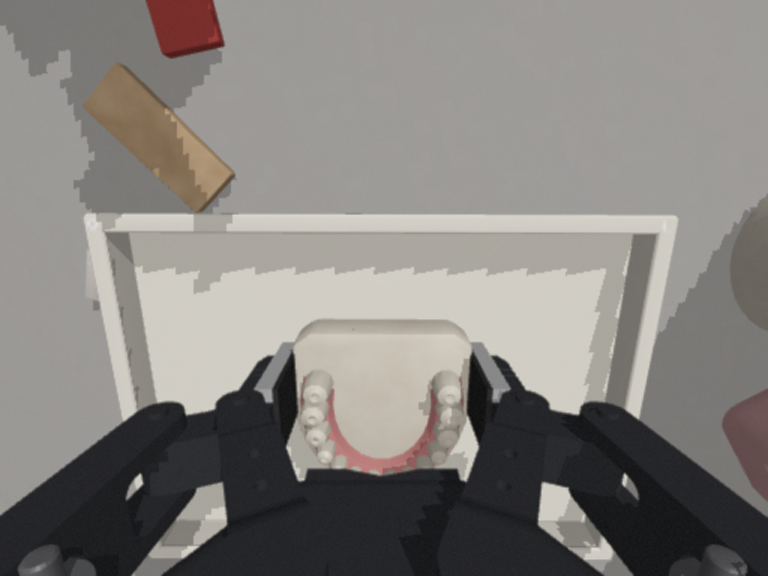

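Emit:
apply_moves --deltas '[{"dp":[0,0,-0.002],"turn":[0,0,0]},{"dp":[0,0,-0.0035],"turn":[0,0,0]},{"dp":[0,0,-0.0045],"turn":[0,0,0]},{"dp":[0,0,-0.0045],"turn":[0,0,0]}]'

```text
clock: 15.05
eef_pos: [510.2, -253.1, -33.0]
ee_rot: [-0.545, -0.451, 0.546, -0.449]
ft_force: [-1.6, 0.5, 3.2]
grip_width: 58.5
```

Emit:
apply_moves --deltas '[{"dp":[0,0,0],"turn":[0,0,0]},{"dp":[0,0,0],"turn":[0,0,0]},{"dp":[0,0,0],"turn":[0,0,0]},{"dp":[0,0,0],"turn":[0,0,0]},{"dp":[0,0,0.01],"turn":[0,0,0]},{"dp":[0,0,0.04],"turn":[0,0,0]},{"dp":[0,0,0.08],"turn":[0,0,0]},{"dp":[0,0,0.13],"turn":[0,0,0]},{"dp":[0,0,0.18],"turn":[0,0,0]}]' --jaw 1

```text
clock: 15.95
eef_pos: [509.4, -252.8, 148.6]
ee_rot: [-0.544, -0.451, 0.546, -0.449]
ft_force: [1.4, -0.1, -0.7]
grip_width: 85.4
```

```bash
python3 look.py wrist w14 done_center tray
```

```text
done_center [([230, 161, 51, 52], 0.96)]
tray [([171, 130, 169, 116], 0.63)]
```

View pics/w14.png

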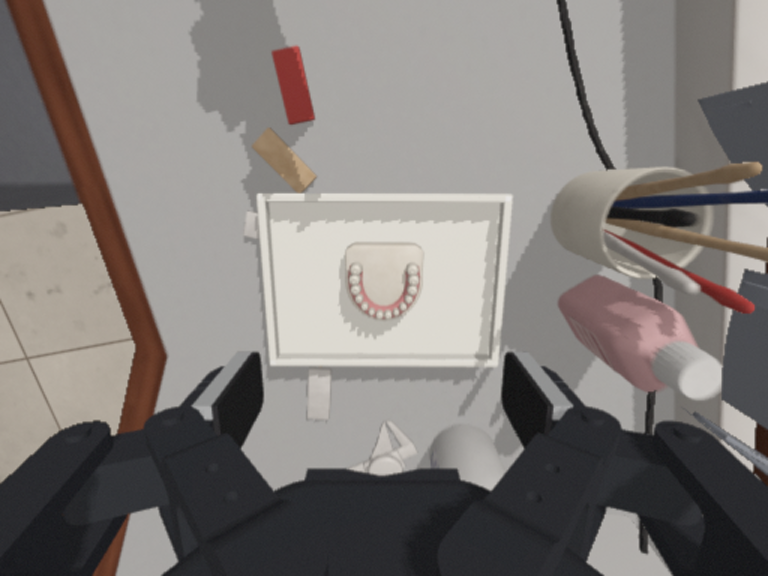

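Emit:
apply_moves --deltas '[{"dp":[0,0.03,0.015],"turn":[0,0,2]},{"dp":[-0.002,0.075,0.025],"turn":[0,0,4]},{"dp":[-0.005,0.12,0.03],"turn":[0,0,7]},{"dp":[-0.008,0.165,0.03],"turn":[0,0,10]},{"dp":[-0.01,0.21,0.03],"turn":[0,0,13]},{"dp":[-0.013,0.255,0.03],"turn":[0,0,16]},{"dp":[-0.016,0.3,0.03],"turn":[0,0,19]},{"dp":[-0.018,0.345,0.03],"turn":[0,0,22]},{"dp":[-0.021,0.39,0.03],"turn":[0,0,25]},{"dp":[-0.024,0.435,0.02],"turn":[0,0,28]},{"dp":[-0.027,0.48,0],"turn":[0,0,30]},{"dp":[-0.03,0.515,-0.02],"turn":[0,0,32]},{"dp":[-0.03,0.5246,-0.0264],"turn":[0,0,32]},{"dp":[-0.03,0.5246,-0.0264],"turn":[0,0,32]},{"dp":[-0.03,0.5246,-0.0264],"turn":[0,0,32]}]'

```text
clock: 17.6
eef_pos: [480.0, 269.8, 119.6]
ee_rot: [0.399, 0.583, -0.402, 0.582]
ft_force: [0.0, -0.4, 0.2]
grip_width: 85.5
```

```bash
python3 look.py wrist w15 next_center pad;  python3 - <<'E'
from h import *
import pickle
np.set_printoptions(suppress=True,linewidth=220)
s,st=pickle.load(open("w15.pkl","rb")); T=Ro.from_quat(st["ee_rot"]).as_matrix(); W=cloud(s)
print(st["eef_pos"],T.round(3).tolist(),st["joint_positions"].round(2))
L=(W-[480,271.6,120])@T; x,y,z=W[...,0],W[...,1],W[...,2]
sel=(z>17)&(z<60)&(abs(x-485)<55)&(abs(y-260)<55); print(sel.sum())
m=sel.astype(np.uint8); n,l,stt,c=cv2.connectedComponentsWithStats(m); k=1+np.argmax(stt[1:,4])
P=L[l==k]; print("tool-frame ranges y,z", np.percentile(P[:,1:],[.5,99.5],axis=0).round(1))
print(cv2.minAreaRect(P[:,1:].astype(np.float32)))
q=P[(P[:,2]<P[:,2].min()+3)]; 
# heel edge line
hz=[]
for yy in range(-24,25,4):
    r=P[abs(P[:,1]-yy)<1.5]; hz.append(np.percentile(r[:,2],1).round(1))
print("heel z per y",hz)
for zz in range(int(P[:,2].min())+8,int(P[:,2].min())+34,5):
    r=P[abs(P[:,2]-zz)<1.5]; print(zz,np.percentile(r[:,1],[1,99]).round(1))
print("palate/pad heights", np.percentile(W[l==k][:,2],[5,25,50]).round(1))
E
```

```text
next_center [([224, 162, 60, 65], 0.91)]
pad [([213, 142, 83, 99], 0.79)]
[480.66104186 269.52047169 120.14267284] [[-0.003, 0.934, 0.357], [-0.002, 0.357, -0.934], [-1.0, -0.004, 0.001]] [-0.36  0.39 -0.24  1.87  0.12  0.9  -0.3 ]
3364
tool-frame ranges y,z [[-30.7 -20.3]
 [ 33.1  43.8]]
((1.3231010437011719, 12.828311920166016), (66.75296783447266, 65.36714935302734), 89.05575561523438)
heel z per y [np.float64(-19.9), np.float64(-20.1), np.float64(-20.1), np.float64(-20.3), np.float64(-20.2), np.float64(-20.2), np.float64(-20.1), np.float64(-20.2), np.float64(-20.3), np.float64(-20.2), np.float64(-20.3), np.float64(-20.4), np.float64(-20.3)]
-12 [-31.1  33.1]
-7 [-31.3  33.2]
-2 [-30.3  33.4]
3 [-30.5  32.5]
8 [-30.6  33.8]
13 [-30.7  32.8]
palate/pad heights [26.  27.2 27.9]
```

View pics/w15.png

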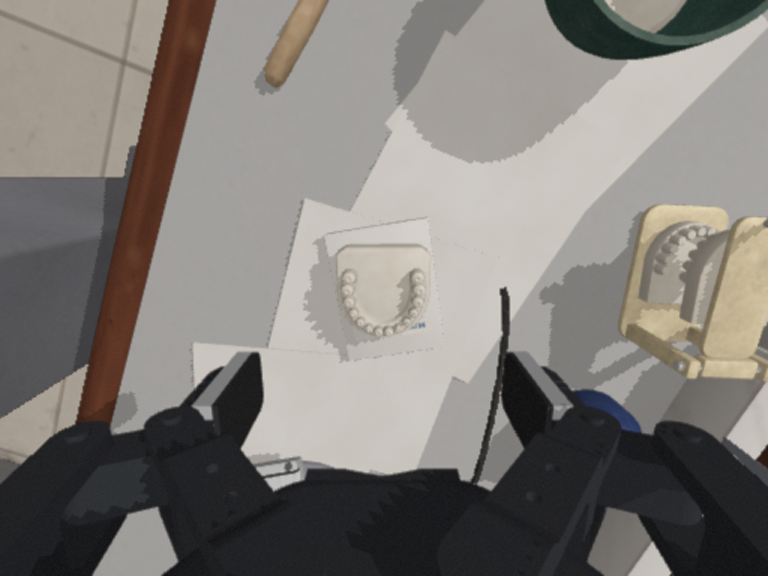

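```bash
python3 - <<'E'
from h import *
import pickle
for tag,c in (("w15",[480,271.6,120]),("w14",None),("w10",None)):
    s,st=pickle.load(open(tag+".pkl","rb")); T=Ro.from_quat(st["ee_rot"]).as_matrix(); L=(cloud(s)-(st["eef_pos"] if c is None else c))@T
    for sg in (-1,1):
        f=(L[...,0]<-50)&(L[...,0]>-75)&(abs(L[...,1]*sg-43)<2.5)&(abs(L[...,2])<25)
        Q=L[f]; print(tag,sg,len(Q),np.percentile(Q[:,1],50).round(1),np.percentile(Q[:,2],[1,99]).round(1),Q[:,0].max().round(1))
s,st=pickle.load(open("w15.pkl","rb")); st2=state(); print(st["eef_pos"],st2["eef_pos"])
E
```

```text
w15 -1 884 -42.1 [-9.3 12.7] -50.5
w15 1 838 43.3 [-9.4 12.6] -50.4Traceback (most recent call last):
  File "<stdin>", line 7, in <module>
    return _quantile_unchecked(
        a, q, axis, out, overwrite_input, method, keepdims, weights)
    return _ureduce(a,
                    func=_quantile_ureduce_func,
    ...<5 lines>...
                    overwrite_input=overwrite_input,
                    method=method)
    r = func(a, **kwargs)
    result = _quantile(arr,
                       quantiles=q,
    ...<2 lines>...
                       out=out,
                       weights=wgt)
    slices_having_nans = np.isnan(arr[-1, ...])
                                  ~~~^^^^^^^^^
IndexError: index -1 is out of bounds for axis 0 with size 0
```

Emit:
apply_moves --deltas '[{"dp":[0,0.0016,-0.03],"turn":[0,0,0]},{"dp":[0,0.0016,-0.07],"turn":[0,0,0]},{"dp":[0,0.0016,-0.11],"turn":[0,0,0]},{"dp":[0,0.0016,-0.135],"turn":[0,0,0]},{"dp":[0,0.0016,-0.147],"turn":[0,0,0]},{"dp":[0,0.0016,-0.1515],"turn":[0,0,0]},{"dp":[0,0.0016,-0.1515],"turn":[0,0,0]},{"dp":[0,0.0016,-0.1515],"turn":[0,0,0]}]'

```text
clock: 18.55
eef_pos: [481.4, 273.8, -30.0]
ee_rot: [0.4, 0.583, -0.4, 0.583]
ft_force: [0.1, -0.1, 0.6]
grip_width: 85.5
```

```bash
python3 look.py wrist w16;  python3 - <<'E'
from h import *
import pickle
s,st=pickle.load(open("w16.pkl","rb")); T=Ro.from_quat(st["ee_rot"]).as_matrix(); L=(cloud(s)-[480,273.2,-31.5])@T
print(st["eef_pos"],st["ft_force"])
for sg in (-1,1):
    Q=L[(L[...,0]<-50)&(L[...,0]>-75)&(abs(L[...,1]*sg-43)<2.5)&(abs(L[...,2])<25)]; print(np.percentile(Q[:,1],50).round(1),np.percentile(Q[:,2],[1,99]).round(1))
x,y,z=L[...,0],L[...,1],L[...,2]
for v in (212,220,228,236,244): 
    r=L[v,176:334]; r=r[(r[:,0]<-48)&(r[:,0]>-75)&(abs(r[:,1])<40)]; print(v,r[:,1].min().round(1) if len(r) else None,r[:,1].max().round(1) if len(r) else None,np.median(r[:,2]).round(1))
print([ (v,L[v,255].round(0)) for v in range(190,230,3)])
E
```

```text
[481.37660804 273.87066745 -29.8921976 ] [ 0.86031201 -0.204186    0.04363867]
-42.7 [-11.3   3.8]
45.3 [-10.9  11. ]
212 None None nan
220 -29.9 30.6 -18.5
228 -31.2 32.3 -15.2
236 -32.6 32.3 -10.9
244 -32.0 32.1 -6.6
[(190, array([nan, nan, nan])), (193, array([-42.,   3., -28.])), (196, array([-42.,   3., -27.])), (199, array([-42.,   3., -25.])), (202, array([-42.,   3., -23.])), (205, array([-42.,   3., -21.])), (208, array([-43.,   3., -20.])), (211, array([-41.,   3., -18.])), (214, array([-48.,   3., -19.])), (217, array([-52.,   3., -18.])), (220, array([-56.,   3., -18.])), (223, array([-59.,   3., -18.])), (226, array([-59.,   3., -16.])), (229, array([-59.,   3., -15.]))]
  return _methods._mean(a, axis=axis, dtype=dtype,
  ret = ret.dtype.type(ret / rcount)
```

View pics/w16.png

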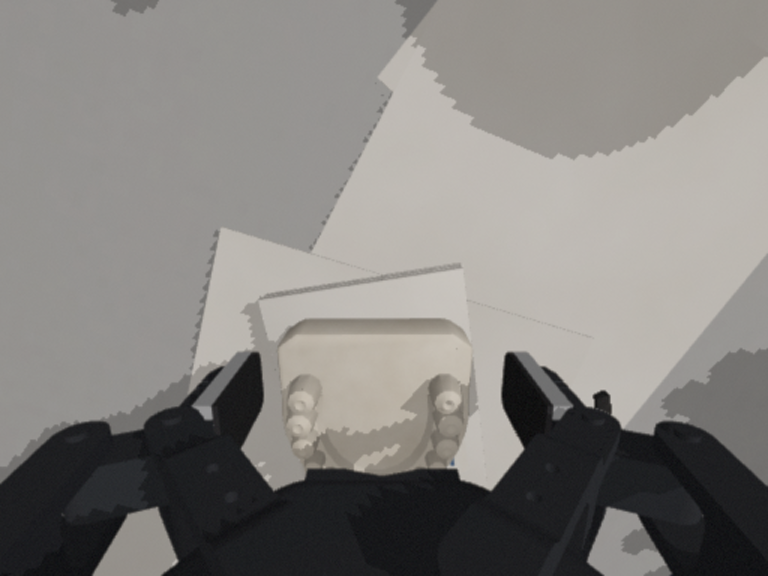

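Emit:
apply_moves --deltas '[{"dp":[-0.0016,-0.0017,0],"turn":[0,0,0]},{"dp":[-0.0016,-0.0017,0],"turn":[0,0,0]},{"dp":[-0.0016,-0.0017,0],"turn":[0,0,0]},{"dp":[-0.0016,-0.0017,0],"turn":[0,0,0]},{"dp":[-0.0016,-0.0017,0],"turn":[0,0,0]},{"dp":[-0.0016,-0.0017,0],"turn":[0,0,0]}]' --jaw -1 --squeeze 45

```text
clock: 19.2
eef_pos: [478.9, 271.6, -30.1]
ee_rot: [0.399, 0.583, -0.401, 0.583]
ft_force: [-1.4, -1.2, 7.6]
grip_width: 63.8
```

Emit:
apply_moves --deltas '[{"dp":[0,0,0.005],"turn":[0,0,0]},{"dp":[0,0,0.02],"turn":[0,0,0]},{"dp":[0,0,0.05],"turn":[0,0,0]},{"dp":[0,0,0.08],"turn":[0,0,0]},{"dp":[0,0,0.12],"turn":[0,0,0]},{"dp":[0,0,0.16],"turn":[0,0,0]},{"dp":[0,0,0.19],"turn":[0,0,0]}]'

```text
clock: 19.9
eef_pos: [478.8, 272.0, 162.2]
ee_rot: [0.4, 0.583, -0.4, 0.583]
ft_force: [0.9, 0.1, -1.7]
grip_width: 63.7
```

```bash
python3 look.py wrist w17;  python3 - <<'E'
from h import *
import pickle
np.set_printoptions(suppress=True)
s,st=pickle.load(open("w17.pkl","rb")); T=Ro.from_quat(st["ee_rot"]).as_matrix(); L=(cloud(s)-st["eef_pos"])@T
print(st["eef_pos"],st["ft_force"],st["grip_width"],T.round(3).tolist(),st["joint_positions"].round(2))
print([ (v,L[v,255].round(0).tolist()) for v in range(205,235,3)])
for v in (220,228,236): 
    r=L[v,150:360]; r=r[(r[:,0]<-48)&(r[:,0]>-75)&(abs(r[:,1])<40)]; print(v,r[:,1].min().round(1),r[:,1].max().round(1),np.median(r[:,2]).round(1))
cp=np.array([480-1.6,273.2-1.7,-31.5+190]); print("cp",cp)
goal(bp(24,0,60),toolbed(YAW),cp); goal(bp(24,0,-40),toolbed(YAW),cp)
E
```

```text
[481.53568731 273.6533608  166.92860845] [1.86322466 0.14807215 1.84565765] 63.931375591170614 [[0.006, 0.933, 0.36], [0.004, 0.36, -0.933], [-1.0, 0.007, -0.001]] [-0.35  0.33 -0.26  1.83  0.1   0.98 -0.29]
[(205, [156.0, -2.0, 42.0]), (208, [155.0, -2.0, 46.0]), (211, [-41.0, -1.0, -19.0]), (214, [-44.0, -1.0, -19.0]), (217, [-49.0, -1.0, -19.0]), (220, [-53.0, -1.0, -19.0]), (223, [-53.0, -1.0, -17.0]), (226, [-53.0, -1.0, -16.0]), (229, [-53.0, -1.0, -14.0]), (232, [-54.0, -1.0, -13.0])]
220 -29.7 26.8 -18.5
228 -34.1 30.3 -14.7
236 -39.8 36.5 -10.4
cp [478.4 271.5 158.5]
dp [-0.0287 -0.1673 -0.0525] turn [-27.02 -13.34  11.43] target [449.7 104.2 106. ]
dp [-0.0015 -0.2092 -0.1391] turn [-27.02 -13.34  11.43] target [476.9  62.3  19.4]
```

View pics/w17.png

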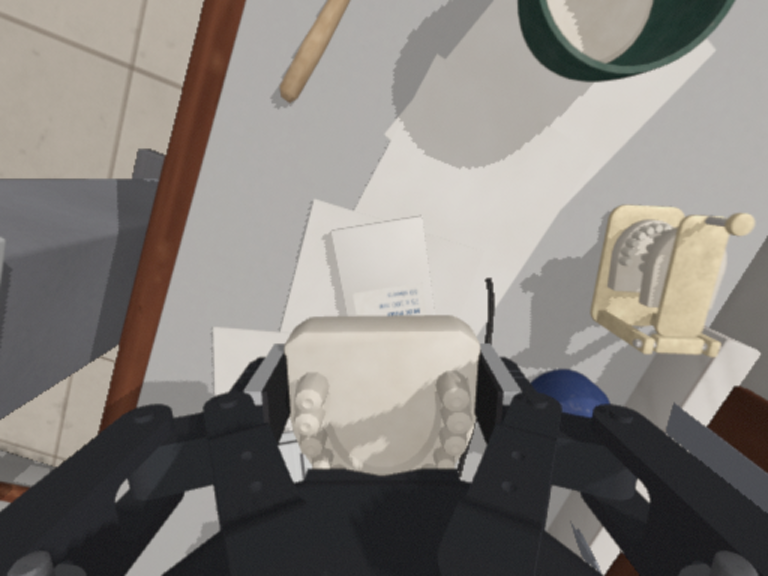

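Emit:
apply_moves --deltas '[{"dp":[-0.004,-0.02,-0.003],"turn":[-4.5,-2.2,1.9]},{"dp":[-0.009,-0.053,-0.012],"turn":[-9,-4.5,3.8]},{"dp":[-0.015,-0.087,-0.025],"turn":[-13.5,-6.7,5.7]},{"dp":[-0.021,-0.12,-0.037],"turn":[-18,-8.9,7.6]},{"dp":[-0.026,-0.15,-0.047],"turn":[-22.5,-11.1,9.5]},{"dp":[-0.0287,-0.1673,-0.0525],"turn":[-27,-13.3,11.4]},{"dp":[-0.0287,-0.1673,-0.0525],"turn":[-27,-13.3,11.4]},{"dp":[-0.0219,-0.1777,-0.0742],"turn":[-27,-13.3,11.4]},{"dp":[-0.0151,-0.1883,-0.0958],"turn":[-27,-13.3,11.4]},{"dp":[-0.0151,-0.1883,-0.0958],"turn":[-27,-13.3,11.4]},{"dp":[-0.0151,-0.1883,-0.0958],"turn":[-27,-13.3,11.4]}]'

```text
clock: 21.05
eef_pos: [463.9, 83.9, 63.4]
ee_rot: [0.238, 0.44, -0.418, 0.758]
ft_force: [0.2, 0.8, -1.5]
grip_width: 63.9
```

```bash
python3 look.py wrist w18;  python3 - <<'E'
from h import *
import pickle
np.set_printoptions(suppress=True)
s,st=pickle.load(open("w18.pkl","rb")); B=(cloud(s)-O)@bedR(YAW); x,y,z=B[...,0],B[...,1],B[...,2]
print(((st["eef_pos"]-O)@bedR(YAW)).round(1),st["ft_force"].round(1),st["grip_width"],(bedR(YAW).T@Ro.from_quat(st["ee_rot"]).as_matrix()).round(3).tolist())
print([ (v,B[v,255].round(0).tolist()) for v in range(175,245,3)])
P=B[(x<-1)&(x>-8)&(z>9)&(z<18)&(abs(y)<35)]; print("lip",np.percentile(P[:,1],[1,99]).round(1),np.median(P,0))
E
```

```text
[24.   1.4 11.2] [-0.   0.2 -1.5] 63.7074049134337 [[-0.001, 0.002, 1.0], [-0.009, 1.0, -0.002], [-1.0, -0.009, -0.001]]
[(175, [-7.0, 2.0, 14.0]), (178, [-4.0, 2.0, 13.0]), (181, [-2.0, 2.0, 13.0]), (184, [3.0, 2.0, -0.0]), (187, [6.0, 2.0, -1.0]), (190, [7.0, 2.0, 0.0]), (193, [10.0, 2.0, -1.0]), (196, [12.0, 2.0, -1.0]), (199, [15.0, 2.0, -1.0]), (202, [17.0, 2.0, -0.0]), (205, [19.0, 2.0, -1.0]), (208, [22.0, 2.0, -1.0]), (211, [4.0, 3.0, 55.0]), (214, [4.0, 3.0, 60.0]), (217, [4.0, 3.0, 64.0]), (220, [5.0, 3.0, 67.0]), (223, [6.0, 3.0, 68.0]), (226, [7.0, 3.0, 69.0]), (229, [9.0, 3.0, 68.0]), (232, [11.0, 3.0, 69.0]), (235, [12.0, 3.0, 69.0]), (238, [14.0, 3.0, 68.0]), (241, [16.0, 3.0, 67.0]), (244, [18.0, 3.0, 67.0])]
lip [-24.9  25.4] [-4.84798328  0.30071674 12.96868603]
```

View pics/w18.png

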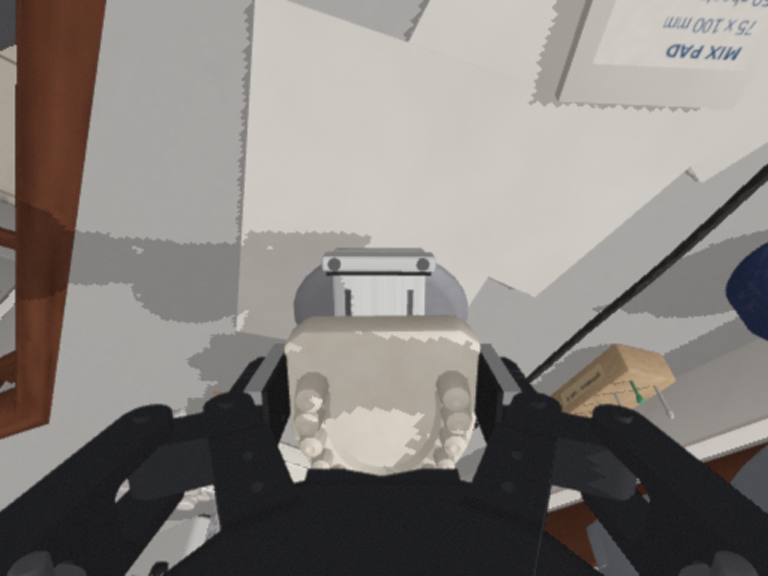

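Emit:
apply_moves --deltas '[{"dp":[0.001,-0.006,-0.01],"turn":[0,0,0]},{"dp":[0.0045,-0.0115,-0.0217],"turn":[0,0,0]},{"dp":[0.008,-0.0165,-0.0325],"turn":[0,0,0]},{"dp":[0.0105,-0.02,-0.039],"turn":[0,0,0]},{"dp":[0.0122,-0.0225,-0.0442],"turn":[0,0,0]},{"dp":[0.0122,-0.0225,-0.0442],"turn":[0,0,0]},{"dp":[0.0122,-0.0225,-0.0442],"turn":[0,0,0]}]'

```text
clock: 21.8
eef_pos: [475.5, 60.7, 18.2]
ee_rot: [0.237, 0.44, -0.418, 0.759]
ft_force: [-0.0, 1.0, -1.8]
grip_width: 63.7
```

```bash
python3 look.py wrist w19;  python3 - <<'E'
from h import *
import pickle
np.set_printoptions(suppress=True)
s,st=pickle.load(open("w19.pkl","rb")); B=(cloud(s)-O)@bedR(YAW); x,y,z=B[...,0],B[...,1],B[...,2]
print(((st["eef_pos"]-O)@bedR(YAW)).round(1),(bedR(YAW).T@st["ft_force"]).round(1),st["grip_width"],(bedR(YAW).T@Ro.from_quat(st["ee_rot"]).as_matrix()).round(3).tolist())
print([ (v,B[v,255].round(0).tolist()) for v in range(190,245,3)])
P=B[(x<-1)&(x>-8)&(z>9)&(z<18)&(abs(y)<35)]; print("lip",np.percentile(P[:,1],[1,99]).round(1),np.median(P,0))
E
```

```text
[ 23.9  -1.9 -41.2] [-0.4  0.3 -1.1] 64.05256108256533 [[0.001, 0.0, 1.0], [-0.011, 1.0, -0.0], [-1.0, -0.011, 0.001]]
[(190, [-10.0, -0.0, 10.0]), (193, [-9.0, -0.0, 12.0]), (196, [-7.0, -0.0, 13.0]), (199, [-6.0, -0.0, 13.0]), (202, [-4.0, -0.0, 13.0]), (205, [-2.0, -0.0, 11.0]), (208, [-1.0, -0.0, 11.0]), (211, [3.0, -0.0, 5.0]), (214, [4.0, -0.0, 9.0]), (217, [4.0, -0.0, 13.0]), (220, [4.0, -0.0, 16.0]), (223, [6.0, -0.0, 16.0]), (226, [7.0, -0.0, 17.0]), (229, [9.0, -0.0, 17.0]), (232, [10.0, -0.0, 17.0]), (235, [12.0, -0.0, 17.0]), (238, [13.0, -0.0, 17.0]), (241, [15.0, -0.0, 17.0]), (244, [17.0, -0.0, 16.0])]
lip [-24.6  25.3] [-4.80204987  0.38531243 12.95399675]
```

View pics/w19.png

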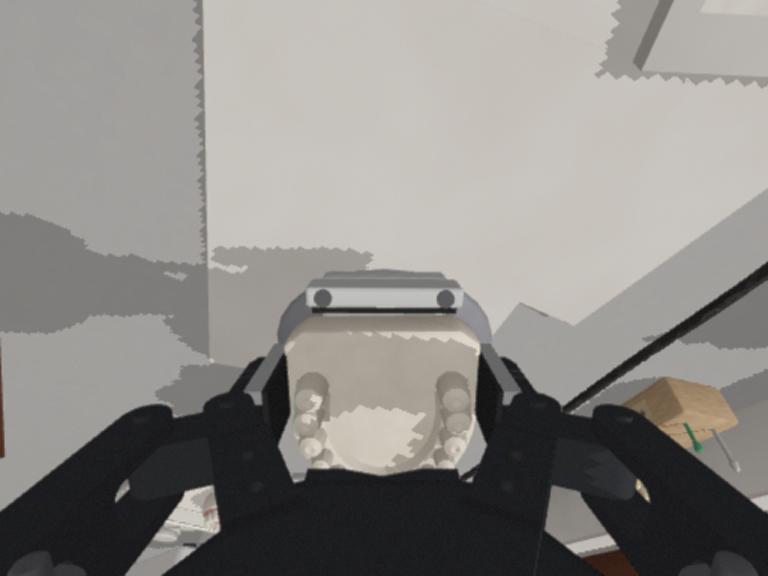

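Emit:
apply_moves --deltas '[{"dp":[0.0004,-0.0006,-0.0012],"turn":[0,0,0]},{"dp":[0.0007,-0.001,-0.0022],"turn":[0,0,0]},{"dp":[0.0007,-0.001,-0.0022],"turn":[0,0,0]},{"dp":[0.0007,-0.001,-0.0022],"turn":[0,0,0]}]'

```text
clock: 22.25
eef_pos: [475.9, 60.6, 17.9]
ee_rot: [0.237, 0.439, -0.418, 0.759]
ft_force: [-11.9, 5.9, 22.4]
grip_width: 64.0
```

Emit:
apply_moves --deltas '[{"dp":[-0.0003,0.0005,0.001],"turn":[0,0,0]},{"dp":[-0.0003,0.0005,0.001],"turn":[0,0,0]},{"dp":[-0.0003,0.0005,0.001],"turn":[0,0,0]}]'

```text
clock: 22.55
eef_pos: [475.9, 60.7, 17.9]
ee_rot: [0.237, 0.44, -0.418, 0.759]
ft_force: [-6.2, 3.1, 10.0]
grip_width: 63.5
```

Emit:
apply_moves --deltas '[{"dp":[-0.0002,0.0003,0.0006],"turn":[0,0,0]},{"dp":[-0.0002,0.0003,0.0006],"turn":[0,0,0]}]'

```text
clock: 22.75
eef_pos: [475.9, 60.7, 17.9]
ee_rot: [0.237, 0.44, -0.418, 0.759]
ft_force: [-2.3, 1.6, 2.5]
grip_width: 63.7
```

Emit:
apply_moves --deltas '[{"dp":[0,0,0],"turn":[0,0,0]},{"dp":[0,0,0],"turn":[0,0,0]},{"dp":[0,0,0],"turn":[0,0,0]},{"dp":[0,0,0],"turn":[0,0,0]},{"dp":[0,0,0],"turn":[0,0,0]}]' --jaw 1

```text
clock: 23.25
eef_pos: [475.7, 60.4, 17.9]
ee_rot: [0.237, 0.44, -0.418, 0.759]
ft_force: [-1.0, -0.2, 0.1]
grip_width: 85.4
```

```bash
python3 look.py wrist w20;  python3 - <<'E'
from h import *
import pickle
np.set_printoptions(suppress=True)
s,st=pickle.load(open("w20.pkl","rb")); B=(cloud(s)-O)@bedR(YAW)
print(((st["eef_pos"]-O)@bedR(YAW)).round(1),(bedR(YAW).T@st["ft_force"]).round(1),st["grip_width"])
print([ (v,B[v,255].round(0).tolist()) for v in range(196,245,3)])
E
```

```text
[ 24.   -2.  -41.7] [-0.3  0.   0.8] 85.15836645135904
[(196, [-7.0, -0.0, 13.0]), (199, [-6.0, -0.0, 13.0]), (202, [-4.0, -0.0, 13.0]), (205, [-2.0, -0.0, 12.0]), (208, [-1.0, -0.0, 12.0]), (211, [-0.0, -0.0, 15.0]), (214, [1.0, -0.0, 16.0]), (217, [2.0, -0.0, 16.0]), (220, [4.0, -0.0, 16.0]), (223, [6.0, -0.0, 16.0]), (226, [7.0, -0.0, 16.0]), (229, [8.0, -0.0, 17.0]), (232, [11.0, -0.0, 16.0]), (235, [12.0, -0.0, 16.0]), (238, [14.0, -0.0, 15.0]), (241, [15.0, -0.0, 16.0]), (244, [17.0, -0.0, 16.0])]
```

View pics/w20.png

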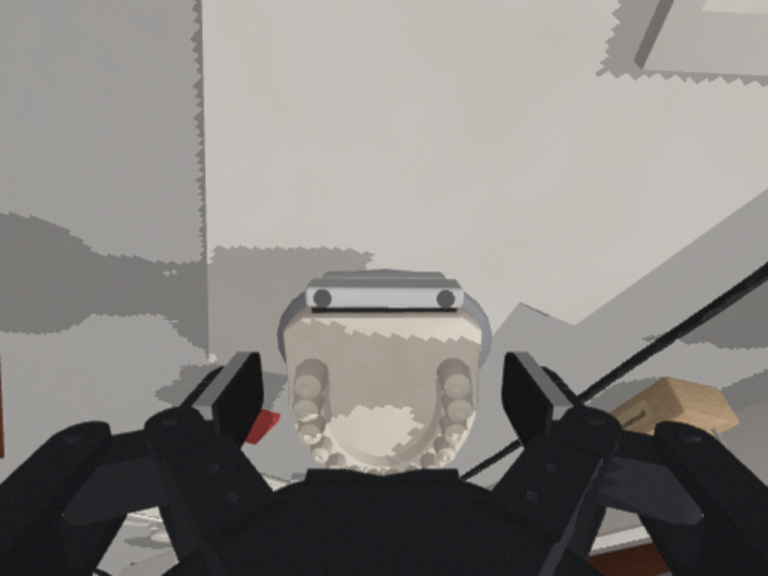

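Emit:
apply_moves --deltas '[{"dp":[-0.0027,0.0042,0.0087],"turn":[0,0,0]},{"dp":[-0.0081,0.0126,0.026],"turn":[0,0,0]},{"dp":[-0.0136,0.021,0.0433],"turn":[0,0,0]},{"dp":[-0.0196,0.0302,0.0624],"turn":[0,0,0]}]'

```text
clock: 23.7
eef_pos: [455.4, 91.1, 81.3]
ee_rot: [0.237, 0.44, -0.418, 0.758]
ft_force: [0.8, 0.2, 1.5]
grip_width: 85.1
```

Emit:
apply_moves --deltas '[{"dp":[0.012,-0.0182,0.0125],"turn":[0,0,0]},{"dp":[0.028,-0.042,0.029],"turn":[0,0,0]},{"dp":[0.044,-0.066,0.0457],"turn":[0,0,0]},{"dp":[0.06,-0.09,0.0624],"turn":[0,0,0]},{"dp":[0.072,-0.108,0.0749],"turn":[0,0,0]},{"dp":[0.0793,-0.1189,0.0825],"turn":[0,0,0]},{"dp":[0.0793,-0.1189,0.0825],"turn":[0,0,0]},{"dp":[0.0793,-0.1189,0.0825],"turn":[0,0,0]}]' --jaw -1

```text
clock: 24.5
eef_pos: [534.9, -27.6, 162.9]
ee_rot: [0.237, 0.44, -0.418, 0.759]
ft_force: [-0.6, 0.3, -1.2]
grip_width: 0.2
```

```bash
python3 look.py wrist w21 catch_tab;  python3 - <<'E'
from h import *
import pickle
np.set_printoptions(suppress=True,linewidth=200)
s,st=pickle.load(open("w21.pkl","rb")); B=(cloud(s)-O)@bedR(YAW);x,y,z=B[...,0],B[...,1],B[...,2]
print(((st["eef_pos"]-O)@bedR(YAW)).round(1),(bedR(YAW).T@st["ft_force"]).round(1),st["grip_width"])
P=B[(z>24)&(z<33)&(x>160)&(x<220)&(abs(y)<25)]; print(len(P),np.percentile(P,[1,50,99],axis=0).round(1))
for u in (240,247,262,270): print(u,[ (v,B[v,u].round(0).tolist()) for v in range(185,250,4)])
E
```

```text
catch_tab [([232, 153, 41, 77], 0.76)]
[187.8  -0.   30.7] [ 0.1  1.  -0. ] -0.1296971947908866
1762 [[166.5 -15.2  25.7]
 [181.3  -0.8  27.6]
 [200.8  14.1  29.3]]
240 [(185, [166.0, -9.0, 26.0]), (189, [169.0, -9.0, 27.0]), (193, [172.0, -9.0, 27.0]), (197, [175.0, -9.0, 28.0]), (201, [178.0, -9.0, 27.0]), (205, [181.0, -10.0, 26.0]), (209, [184.0, -10.0, 28.0]), (213, [187.0, -10.0, 27.0]), (217, [191.0, -10.0, 26.0]), (221, [193.0, -10.0, 29.0]), (225, [196.0, -10.0, 27.0]), (229, [199.0, -10.0, 30.0]), (233, [182.0, -7.0, 75.0]), (237, [181.0, -6.0, 80.0]), (241, [181.0, -6.0, 85.0]), (245, [182.0, -6.0, 89.0]), (249, [177.0, -5.0, 101.0])]
247 [(185, [166.0, -4.0, 26.0]), (189, [169.0, -4.0, 27.0]), (193, [172.0, -4.0, 27.0]), (197, [175.0, -4.0, 28.0]), (201, [178.0, -4.0, 28.0]), (205, [181.0, -4.0, 27.0]), (209, [183.0, -4.0, 29.0]), (213, [187.0, -4.0, 28.0]), (217, [190.0, -5.0, 27.0]), (221, [193.0, -5.0, 28.0]), (225, [177.0, -3.0, 74.0]), (229, [177.0, -2.0, 79.0]), (233, [177.0, -2.0, 84.0]), (237, [177.0, -2.0, 89.0]), (241, [177.0, -2.0, 94.0]), (245, [177.0, -2.0, 9
[... 274 characters left out ...]
, 28.0]), (221, [193.0, 6.0, 27.0]), (225, [177.0, 6.0, 73.0]), (229, [178.0, 5.0, 78.0]), (233, [177.0, 5.0, 84.0]), (237, [177.0, 5.0, 89.0]), (241, [177.0, 5.0, 94.0]), (245, [177.0, 5.0, 98.0]), (249, [177.0, 5.0, 102.0])]
270 [(185, [167.0, 12.0, 25.0]), (189, [169.0, 12.0, 28.0]), (193, [172.0, 12.0, 28.0]), (197, [175.0, 12.0, 27.0]), (201, [178.0, 12.0, 28.0]), (205, [181.0, 12.0, 28.0]), (209, [183.0, 12.0, 29.0]), (213, [187.0, 12.0, 28.0]), (217, [nan, nan, nan]), (221, [193.0, 12.0, 29.0]), (225, [197.0, 12.0, 27.0]), (229, [199.0, 12.0, 27.0]), (233, [182.0, 10.0, 74.0]), (237, [181.0, 10.0, 80.0]), (241, [181.0, 9.0, 85.0]), (245, [182.0, 9.0, 89.0]), (249, [181.0, 9.0, 94.0])]
```

View pics/w21.png

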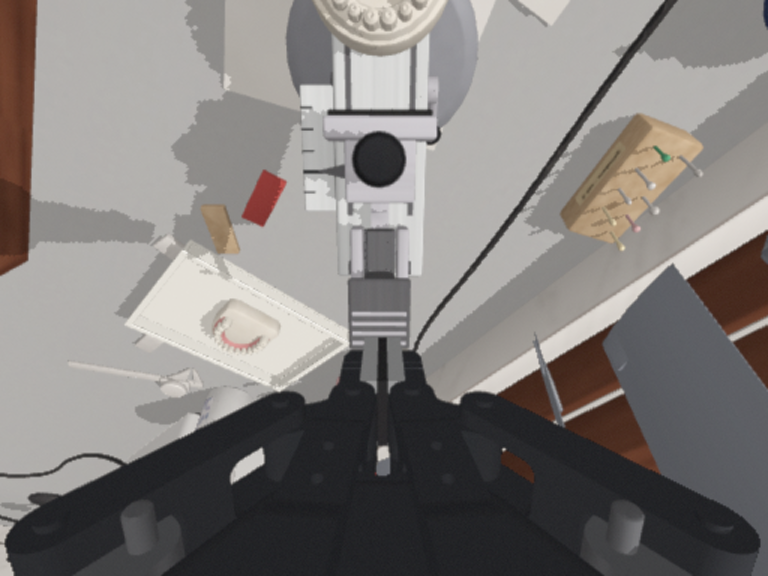

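Emit:
apply_moves --deltas '[{"dp":[0.003,-0.005,-0.012],"turn":[0,0,0]},{"dp":[0.007,-0.01,-0.025],"turn":[0,0,0]},{"dp":[0.0097,-0.015,-0.0358],"turn":[0,0,0]},{"dp":[0.0097,-0.015,-0.0358],"turn":[0,0,0]},{"dp":[0.0097,-0.015,-0.0358],"turn":[0,0,0]}]'

```text
clock: 25.1
eef_pos: [545.2, -44.3, 126.2]
ee_rot: [0.236, 0.44, -0.419, 0.758]
ft_force: [-0.4, -1.3, 2.8]
grip_width: 0.1
```

```bash
python3 look.py wrist w22;  python3 - <<'E'
from h import *
import pickle
np.set_printoptions(suppress=True,linewidth=200)
s,st=pickle.load(open("w22.pkl","rb")); B=(cloud(s)-O)@bedR(YAW);x,y,z=B[...,0],B[...,1],B[...,2]
print(((st["eef_pos"]-O)@bedR(YAW)).round(1),(bedR(YAW).T@st["ft_force"]).round(1),st["grip_width"])
for u in (247,262): print(u,[ (v,B[v,u].round(0).tolist()) for v in range(185,240,3)])
E
```

```text
[186.9  -0.5 -10.7] [1.  0.3 1.2] 0.18926924435361872
247 [(185, [157.0, -4.0, 16.0]), (188, [159.0, -4.0, 15.0]), (191, [161.0, -4.0, 16.0]), (194, [163.0, -4.0, 16.0]), (197, [165.0, -4.0, 16.0]), (200, [167.0, -4.0, 14.0]), (203, [168.0, -4.0, 18.0]), (206, [168.0, -3.0, 24.0]), (209, [168.0, -3.0, 27.0]), (212, [170.0, -3.0, 27.0]), (215, [171.0, -3.0, 28.0]), (218, [174.0, -3.0, 27.0]), (221, [176.0, -3.0, 26.0]), (224, [177.0, -3.0, 27.0]), (227, [176.0, -3.0, 34.0]), (230, [176.0, -3.0, 38.0]), (233, [176.0, -3.0, 42.0]), (236, [176.0, -3.0, 46.0]), (239, [176.0, -2.0, 49.0])]
262 [(185, [157.0, 5.0, 15.0]), (188, [159.0, 5.0, 17.0]), (191, [161.0, 5.0, 15.0]), (194, [162.0, 5.0, 17.0]), (197, [165.0, 5.0, 15.0]), (200, [167.0, 5.0, 13.0]), (203, [168.0, 5.0, 18.0]), (206, [168.0, 5.0, 23.0]), (209, [168.0, 5.0, 27.0]), (212, [170.0, 5.0, 28.0]), (215, [172.0, 5.0, 28.0]), (218, [174.0, 5.0, 27.0]), (221, [176.0, 5.0, 27.0]), (224, [177.0, 5.0, 27.0]), (227, [175.0, 5.0, 36.0]), (230, [176.0, 5.0, 39.0]), (233, [176.0, 5.0, 42.0]), (236, [176.0, 5.0, 46.0]), (239, [176.0, 5.0, 49.0])]
```

View pics/w22.png

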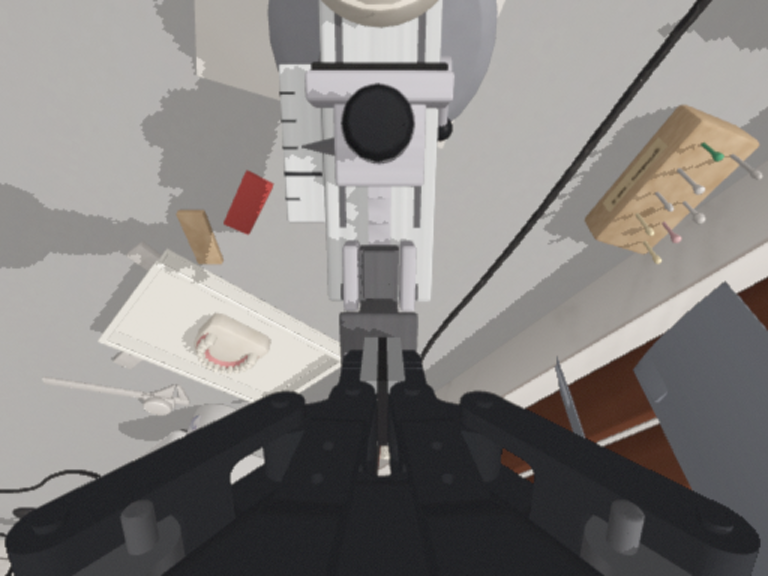

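```bash
python3 - <<'E'
from h import *
import pickle
np.set_printoptions(suppress=True,linewidth=200)
for t in ("w9","w21","w22"):
    s,st=pickle.load(open(t+".pkl","rb")); B=(cloud(s)-O)@bedR(YAW);x,y,z=B[...,0],B[...,1],B[...,2]
    P=B[(z>41)&(z<48)&(x>75)&(x<140)&(abs(y)<12)];print(t,np.percentile(P[:,0],[1,99]).round(1))
    P=B[(z>13.5)&(z<20)&(x>75)&(x<100)&(abs(y)<20)];print("block",np.percentile(P[:,0],[1,50,99]).round(1))
s,_=pickle.load(open("w21.pkl","rb")); a=cv2.resize(s["color"][40:160,180:320],None,fx=5,fy=5,interpolation=cv2.INTER_CUBIC); cv2.imwrite("pics/w21c.png",a)
s,_=pickle.load(open("w22.pkl","rb")); a=cv2.resize(s["color"][20:160,170:320],None,fx=4,fy=4,interpolation=cv2.INTER_CUBIC); cv2.imwrite("pics/w22c.png",a)
E
```

```text
w9 [103.5 121.6]
block [90.5 95.3 99.9]
w21 [104.  122.9]
block [91.1 95.9 99.7]
w22 [ 94.1 113.1]
block [80.7 86.5 93.4]
```

View pics/w21c.png

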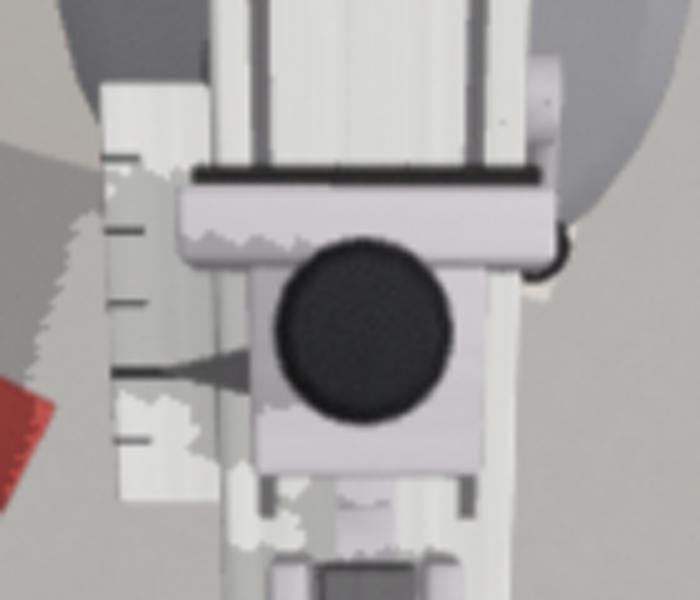

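View pics/w22c.png

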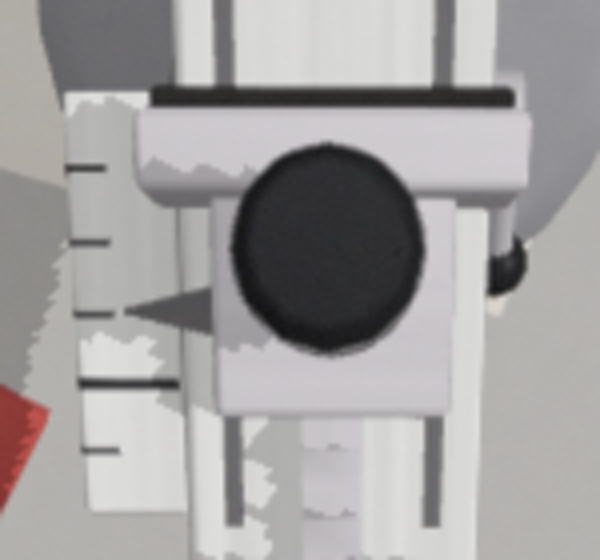

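Emit:
apply_moves --deltas '[{"dp":[0.0008,-0.0013,-0.0026],"turn":[0,0,0]},{"dp":[0.0016,-0.0025,-0.0052],"turn":[0,0,0]},{"dp":[0.0022,-0.0034,-0.0069],"turn":[0,0,0]},{"dp":[0.0026,-0.004,-0.0082],"turn":[0,0,0]},{"dp":[0.0026,-0.004,-0.0082],"turn":[0,0,0]},{"dp":[0.0026,-0.004,-0.0082],"turn":[0,0,0]},{"dp":[0.0026,-0.004,-0.0082],"turn":[0,0,0]}]'

```text
clock: 25.85
eef_pos: [549.0, -49.2, 124.0]
ee_rot: [0.236, 0.437, -0.42, 0.76]
ft_force: [-20.0, 3.7, 46.5]
grip_width: 0.1
```

```bash
python3 look.py wrist w23;  python3 - <<'E'
from h import *
import pickle
np.set_printoptions(suppress=True,linewidth=200)
s,st=pickle.load(open("w23.pkl","rb")); B=(cloud(s)-O)@bedR(YAW);x,y,z=B[...,0],B[...,1],B[...,2]
print(((st["eef_pos"]-O)@bedR(YAW)).round(1),(bedR(YAW).T@st["ft_force"]).round(1))
P=B[(z>41)&(z<48)&(x>65)&(x<140)&(abs(y)<12)];print(np.percentile(P[:,0],[1,99]).round(1))
for u in (247,): print(u,[ (v,B[v,u].round(0).tolist()) for v in range(185,240,3)])
E
```

```text
[191.3   0.1 -15.8] [ 10.1 -14.1  47.7]
[79.6 98.4]
247 [(185, [159.0, -3.0, 18.0]), (188, [162.0, -3.0, 17.0]), (191, [163.0, -3.0, 16.0]), (194, [165.0, -3.0, 16.0]), (197, [167.0, -3.0, 15.0]), (200, [169.0, -3.0, 15.0]), (203, [170.0, -3.0, 18.0]), (206, [171.0, -3.0, 20.0]), (209, [172.0, -3.0, 22.0]), (212, [173.0, -3.0, 24.0]), (215, [174.0, -2.0, 26.0]), (218, [176.0, -3.0, 25.0]), (221, [179.0, -3.0, 24.0]), (224, [181.0, -3.0, 24.0]), (227, [180.0, -2.0, 29.0]), (230, [179.0, -2.0, 36.0]), (233, [180.0, -2.0, 37.0]), (236, [180.0, -2.0, 42.0]), (239, [180.0, -2.0, 44.0])]
```

View pics/w23.png

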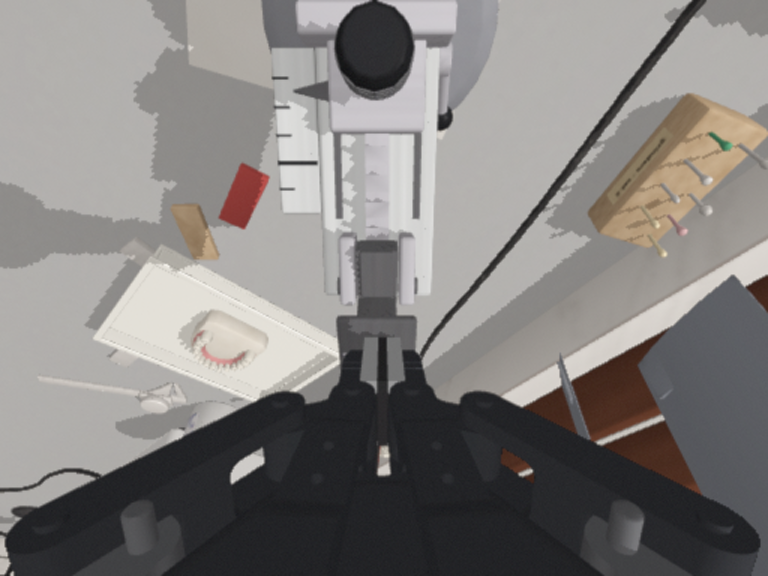

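Emit:
apply_moves --deltas '[{"dp":[-0.0005,0.0008,0.0017],"turn":[0,0,0]},{"dp":[-0.0014,0.0021,0.0043],"turn":[0,0,0]},{"dp":[-0.0041,0.0063,0.013],"turn":[0,0,0]},{"dp":[-0.0082,0.0126,0.026],"turn":[0,0,0]},{"dp":[-0.0136,0.021,0.0433],"turn":[0,0,0]},{"dp":[-0.025,0.038,0.07],"turn":[0,0,0]},{"dp":[-0.05,0.07,0.07],"turn":[0,0,0]},{"dp":[-0.07,0.1,0.07],"turn":[0,0,0]},{"dp":[-0.08,0.12,0.07],"turn":[0,0,0]},{"dp":[-0.08,0.12,0.07],"turn":[0,0,0]}]'

```text
clock: 26.9
eef_pos: [466.5, 76.8, 188.0]
ee_rot: [0.236, 0.442, -0.416, 0.759]
ft_force: [1.1, 0.3, 0.9]
grip_width: -0.0
```

```bash
python3 look.py wrist w24 next_center;  python3 look.py scene s24 done_center powder bowl gauge burner; python3 - <<'E'
from h import *
import pickle
np.set_printoptions(suppress=True,linewidth=200)
s,st=pickle.load(open("w24.pkl","rb")); B=(cloud(s)-O)@bedR(YAW);x,y,z=B[...,0],B[...,1],B[...,2]
print(((st["eef_pos"]-O)@bedR(YAW)).round(1),(bedR(YAW).T@st["ft_force"]).round(1))
P=B[(z>41)&(z<48)&(x>65)&(x<140)&(abs(y)<12)];print("knob",np.percentile(P[:,0],[1,99]).round(1))
P=B[(z>8)&(z<32)&(x>1)&(x<66)&(abs(y)<40)];print("model",np.percentile(P,[.5,99.5],axis=0).round(1))
P=B[(z>24)&(z<33)&(x>160)&(x<220)&(abs(y)<25)]; print("tab",len(P),np.median(P,axis=0).round(1))
P=B[(x<-1)&(x>-8)&(z>9)&(z<18)&(abs(y)<35)]; print("lip",np.percentile(P[:,1],[1,99]).round(1))
s,_=pickle.load(open("s24.pkl","rb")); W=cloud(s)
E
```

```text
next_center [([221, 89, 70, 70], 0.75)]
done_center [([324, 256, 19, 18], 0.56)]
powder [([376, 267, 26, 33], 0.73)]
bowl [([175, 148, 27, 29], 0.64)]
gauge [([374, 268, 25, 32], 0.56), ([361, 296, 19, 44], 0.51)]
burner [([250, 170, 19, 19], 0.77)]
[ 94.9  -1.5 114. ] [ 1.1  0.1 -0.5]
knob [78.6 97.3]
model [[  1.2 -32.3  12.8]
 [ 65.5  31.9  27.5]]
tab 0 [nan nan nan]
lip [-25.1  25.6]
  return _methods._mean(a, axis=axis, dtype=dtype,
  ret = um.true_divide(
```

View pics/w24.png

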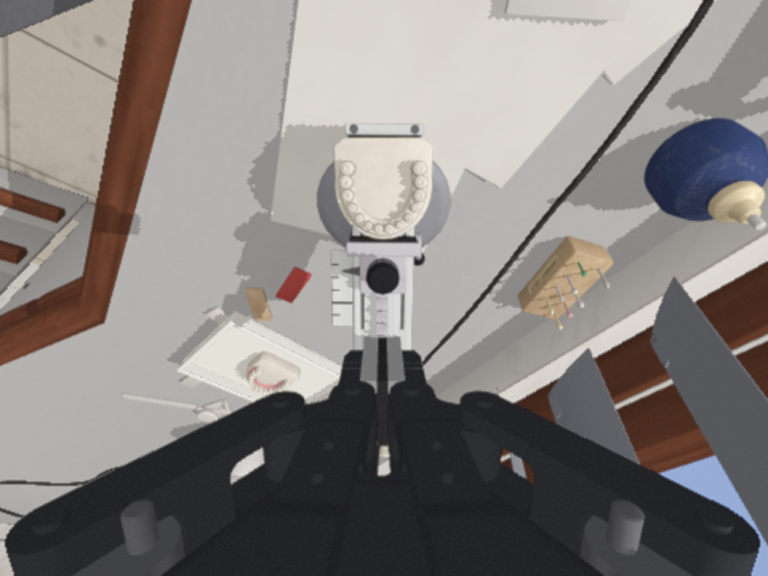

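View pics/s24.png

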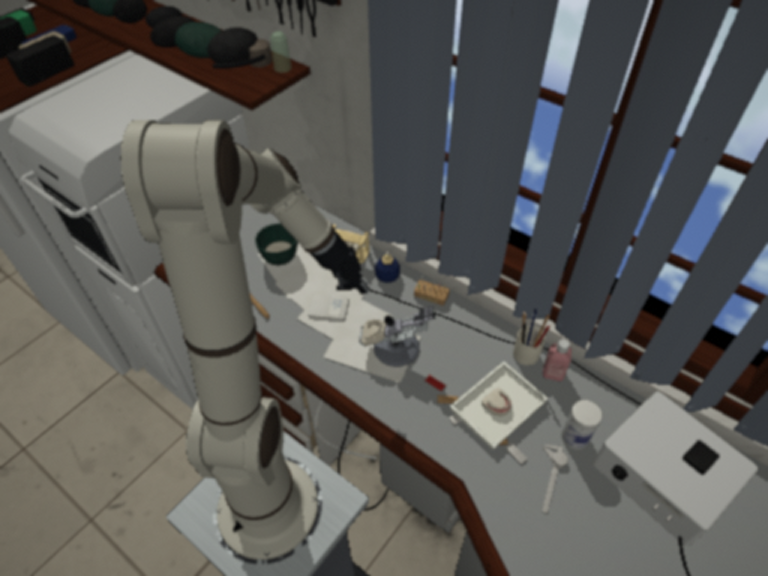

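```bash
python3 -c "
from h import *
print(finish_job()); print(state()['clock'])"
```

```text
the job is handed in; nothing more can be done
None
the job is handed in; nothing more can be done
```

The changeover is finished and handed in at about 27 s of the 72 s. No verdict was reported.

**What I did**
1. I pulled the jaw by its knob just past the long line and let go, and it settled back on the 30 mm line.
2. I lifted out the finished model and set it flat, teeth up, near the middle of the tray.
3. I set the waiting model on the bed, heel towards the lip, and let go. It slid the last few millimetres onto the lip.
4. I pressed the catch tab until the jaw rested on the model, then backed the arm clear.

**Last checks**
- **Jaw:** its travel measures about 6 mm, where 5.7 mm is expected with the model clamped.
- **Waiting model:** it sits within about 1 mm of mid-width. Its visible outline starts about 1 mm from the lip, but my measurement began at 1 mm, so the gap is no finer than that.
- **Finished model:** it lies flat in the tray.
- **Bystanders:** the burner, can, bowl and calliper look unmoved.

**What disagreed or went wrong**
- **Fingertips:** they are really about 40 mm (shut) to 50 mm (open) behind the reported TCP, not at it. My first grip closed above the knob without touching it, so I worked from the measured tips after that.
- **Catch released early:** the catch let go briefly as I lowered onto the tab, and the jaw dropped to the 20 mm line before the full press. By then the waiting model had been let go for about 1.2 s with the jaw still at the long line, so step 3 should already have been met.
- **Tab position:** it measured near x = 185 mm on the bed, against the stated 191 mm.
- **Tab force:** my press reached about 48 N on the catch's end stop, more than it needed.
- **Not checked:** I did not measure the force of the jaw on the model, and the tab was hidden in the last picture, so I did not see the catch rise again.

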